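Restock the nail-carton roller feeder and hang its tag

ROBOT

A 6-joint arm with a two-finger parallel gripper is mounted at the origin on a cart in front of the work surface, level with it; the furniture and walls round the work are solid. World frame = base frame: x ahead of the robot, y to its left, z up, the work surface at z = 0. Lengths are in m, angles in rad, forces in N, time in s.
With the tool pointing down it reaches from about 0.275 to 0.75 m from the base axis. Payload 10.2 kg.
Tool frame: the origin (TCP) lies midway between the tips of the shut fingers; the grasp point (between the pads) lies 19 mm behind it; z points along the fingers, y is the line along which they close (so a half turn about z gives the same grasp; the last joint's range is limited). The gripper opens to 85 mm and grips with 20 to 120 N. Pads are 22 mm wide; open, the fingers measure 114 mm over their backs; the gripper's body (76 mm by 85 mm) begins 54 mm behind the grasp point. The pads swing forward as they close: fully open they stand 13 mm farther back than shut.
Start: joints at [-1.424, 0.313, 1.498, -0, 1.331, -0.223], TCP at [0.19, -0.49, 0.207] pointing down, gripper open.
Joint ranges: [-2.94, 2.94], [-0.97, 2.17], [0.19, 2.56], [-1.23, 4.37], [0.02, 3.11], [-2.88, 2.88]. Speed limits (rad/s): [2.39, 2.39, 3.01, 3.14, 3.14, 3.14].

INTERFACE

Orientations are given as a unit quaternion [x, y, z, w].
In Python, from bench import arm, vision gives the robot as it stands.
- The arm moves only by the tool carry_out, never from a script. Its argument "moves" is a list of rows, each a list of 6 numbers: the shift along the tool's x, y, z in units of 12 cm (1.0 is 12 cm), then the turn, a rotation vector about the tool's x, y, z in units of pi/2 rad (1.0 is pi/2 rad). In form: [[x, y, z, ax, ay, az], ...]. A call has 1 to 12 rows; each row is the pose to reach, as a shift and turn from the pose commanded when the call began, along the tool's axes at that moment; what a row does not reach only later rows make up. A row lasts 1/12 s, in which the tool goes at most 41.7 mm and 7.16 degrees, less where a joint would pass 70% of its speed; a pose out of reach is approached as far as the arm can. A call with a number of a shift or a turn outside -1 to 1 is refused whole. A call with a gripper value outside its range is refused whole. "gripper" is the opening, from -1 (shut) to 1 (fully open), set as the call begins (left out, the last holds). The fingers move at their own pace and stop on an object; "force" is the grip in N (left out, the last holds). Time passes only in rows, so rows that repeat a pose let the fingers close. It gives the time, the measured TCP pose, the force, the opening and the grip force at its end, in the units of the state.
- arm.get_state(): the state, without advancing time (a new reading comes with each control period).
- vision.get_image(name): name is "scene" or "side" or "wrist"; returns the picture (384x512x3 uint8, red, green, blue); there is no depth.
- vision.get_calibration(name): a dict with "fx", "fy", "cx", "cy" (pixels), "R" (3x3) and "t" (3): a world point X has camera coordinates R X + t. Camera axes: x right, y down, z forward; pixel columns grow to the right and rows downward; lengths in m; the calibration is good to about 2 mm. A picture is of the moment at which its call begins: read the wrist's pose just before it. get_calibration takes no time and is no camera call; for the wrist camera it gives the pose at the moment of the call.
- arm.job_done(): hands the job in; it is judged then, once.
The state is a dict: "t": time; "joints": joint angles; "joint_velocities": joint speeds; "joint_efforts": joint torques, N m; "ee_pos": TCP position; "eef_rot": TCP orientation; "wrist_force": force on the tool from outside, world axes, zero at the start; "ft_torque": the same for the moment, N m; "grip_width": finger opening in m; "finger_force": force on a finger pad.
Only numpy, scipy, OpenCV 4.12 (cv2) and the standard library are available. Lean on these libraries where they do the work, as an engineer would, in place of code of your own. Each camera call takes 0.05 s, during which the arm holds its last target. There are 200 camera calls.

TASK

Restock the roller feeder: set both white nail cartons, one after the other, down on the rollers at the feeder's yellow-lipped upper end, lengthwise between the guides, and let each one roll down by itself, the first to the stop and the second up against the first. Once both are in, take the orange tag off the post and hook it over the rail in front of the stop, sliding it along the rail as needed so that it hangs freely at the orange mark. Leave everything else on the bench where it is.

Things in the scene. Friction and masses are not known exactly. Their poses are not given: they have to be found in the camera images.
- carton_a: loose white upright nail carton, 51 (its x) x 126 (its y) x 140 mm high (its z, up), plus an open card flap reaching 170 mm that has no substance; about 0.45 kg; origin at the centre of its underside. Grasp it across the 51 mm side, 110 to 125 mm above its underside
- carton_b: a second white nail carton, same size and frame as carton_a; either one may go in first
- deck: fixed sloped roller deck: origin at the stop's inner face, mid-lane, on the plane of the roller tops; +x up the lane (7 degrees), y across, z square to the rollers. Rollers from x = 14 to 326 mm; a carton let go starts rolling at once and takes 2 to 4 s to the stop. Stop: 53 mm high. A carton at the stop has its middle at x = 63 mm, the next at 189 mm
- load (a point): point on the roller tops, mid-lane, at deck x = 250 mm: set a carton down with its middle here (+-20 mm), 126 mm side along the lane, and let go; once its middle is below x = 205 mm the fingers must be off it. Guides leave 62 mm, upright to 12 mm above the rollers, then flared lips to 27 mm (79 mm apart); lips yellow here. Axes as the deck's
- feeder: the whole fixed feeder on a plywood base: origin on the table, 55 mm below the deck's origin; x level, up-lane; y level, across the lane and along the rail; z up
- mark (a point): middle of the orange band (24 mm long) round the feeder's rail, at the very top of the rail; axes as the feeder's. The rail is a level round bar, 12 mm thick, along the feeder's y, 90 mm in front of the stop, its top 141 mm above the table, free for 80 mm either side of the mark, held by two uprights that end level with it
- tag: loose orange rigid tag with a hook, 0.07 kg; origin at the top middle of the throat, resting on the bar's top; z up, y along the bar. Throat 20 mm wide in x, open below. -x side: 4 mm plate down to z = -84 mm, 24 mm wide in y, below -34 mm 60 mm wide. +x side: short leg down to -29 mm, foot bent outward. Either way round on the rail will do
- tag_tab (a point): on the tag, 32 mm above its origin: where to pinch the grip tab from above. The tab is 14 mm in the tag's x, 24 mm in y, and stands from 8 to 43 mm above the origin, over an 8 mm bridge 28 x 24 mm. The tag lifts straight off a bar and goes straight down over one
- order_post: fixed steel post on which the tag waits: a level 12 mm round arm along its y, top 141 mm above the table; origin on the table under the arm's middle; upright at y = +55 mm, arm end turned up by 10 mm at y = -57 mm
- cup: bystander: green cup, 72 mm across, 86 mm high; origin at the centre of its underside
- wax_tin: bystander: open round tin of wax, 62 mm across, 19 mm high; origin at the centre of its underside

How it is judged:
By the outcome, as a careful person would: the job done as asked, in the order asked, and still so for the second after the job is handed in, with the robot touching nothing.
It also fails if it takes over 64 s, if anything falls off the work surface, if the arm or the gripper's body presses on something with over 40 N, if the wrist force passes 120 N, or if a joint passes its speed limit or range.

## Working session

There is one attempt and no reset: what is moved stays moved. The work goes in short steps, Python scripts to look and compute and a tool call to move; the robot and the scene stay as the last step left them, time stands still between calls to the robot, and variables do not carry over. Pictures are saved under pics/ and viewed, at most 10 in all, crops included, and the job is handed in when it is done.

Besides the shell and the picture viewer there is one more tool, called after "Request:" as a command line: name --pt "numbers of a row" for each row, then --argument value for the rest. carry_out: Moves the arm, as the interface text tells. Its arguments: {"type":"object","properties":{"moves":{"type":"array"},"gripper":{"type":"number"},"force":{"type":"number"}},"required":["moves"]}

```bash
ls; mkdir -p pics; python3 - <<'E'
from bench import arm, vision
import cv2,numpy as np
s=arm.get_state();print(s)
for n in("scene","side"):
    im=vision.get_image(n);cv2.imwrite(f"pics/{n}0.png",im[:,:,::-1]);
    print(n,vision.get_calibration(n))
E
```

```text
pics
{'t': 0.0, 'joints': array([-1.42438034e+00,  3.13442597e-01,  1.49841798e+00, -1.69623699e-05,
        1.33100339e+00, -2.23407226e-01]), 'joint_velocities': array([ 0.0003512 , -0.00099369, -0.00036377, -0.00031151, -0.00025334,
        0.00204468]), 'joint_efforts': array([ 6.50095553e-04, -4.12261248e+01, -2.59745032e+01, -1.40197139e-04,
        4.06917301e-03,  7.16358471e-06]), 'ee_pos': array([ 0.18970004, -0.48922647,  0.20614607]), 'eef_rot': array([ 9.82951937e-01,  1.83861596e-01,  1.62329140e-05, -6.35505081e-04]), 'wrist_force': array([-0.6454204 ,  0.17453481, -1.0969691 ]), 'ft_torque': array([0.0146587 , 0.04974192, 0.03249776]), 'finger_force': 0.0, 'grip_width': 0.08545016079210332}
scene {'fx': 494.7654298111259, 'fy': 494.7654298111259, 'cx': 247.77926951257834, 'cy': 188.17073729170366, 'R': array([[-0.76232411, -0.64715142, -0.00754944],
       [-0.38808465,  0.46642438, -0.79488276],
       [ 0.51793075, -0.60302847, -0.60671608]]), 't': array([0.38320369, 0.34131172, 1.25646896])}
side {'fx': 347.78680137951255, 'fy': 347.78680137951255, 'cx': 252.14031965219203, 'cy': 194.5779110955223, 'R': array([[-0.98927162, -0.14598696, -0.00542913],
       [-0.05829559,  0.4285672 , -0.9016273 ],
       [ 0.13395258, -0.8916378 , -0.43247976]]), 't': array([0.52967592, 0.17410739, 0.97139445])}
```

View pics/scene0.png

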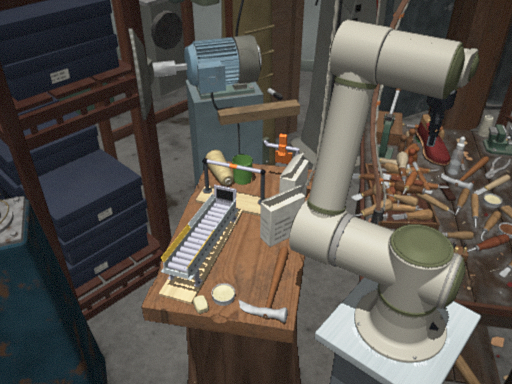

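View pics/side0.png

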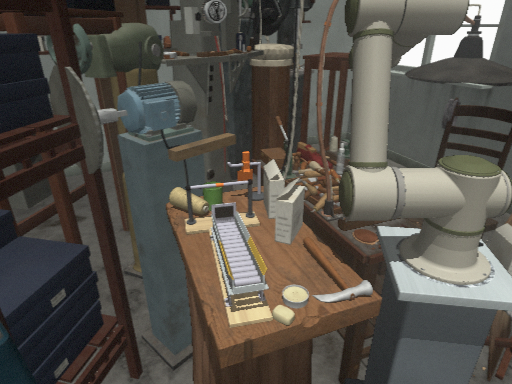

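The feeder sits mid-bench with its upper (yellow) end towards the cameras. The cartons are at scene (283,215) and (293,172), the tag at (284,148), and the rail from (207,162) to (263,172). I'll enlarge both views.

```bash
python3 - <<'E'
import cv2
a=cv2.imread("pics/scene0.png")[130:320,150:320];cv2.imwrite("pics/sc1.png",cv2.resize(a,None,fx=3.15,fy=3.15,interpolation=cv2.INTER_CUBIC))
a=cv2.imread("pics/side0.png")[145:330,165:315];cv2.imwrite("pics/sd1.png",cv2.resize(a,None,fx=3.2,fy=3.2,interpolation=cv2.INTER_CUBIC))
E
```

```text
(no output)
```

View pics/sc1.png

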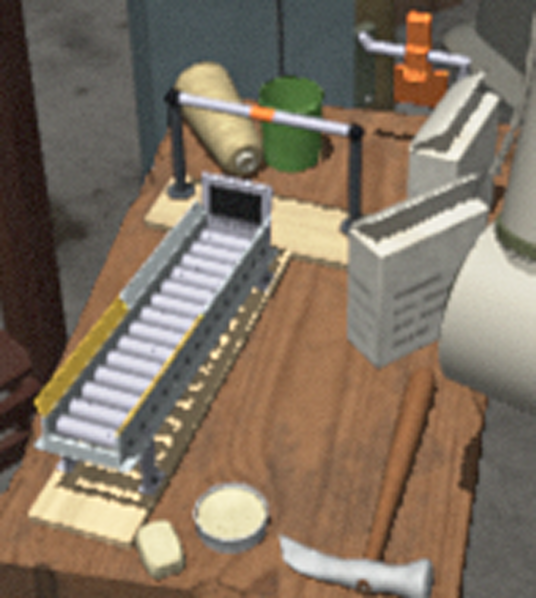

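View pics/sd1.png

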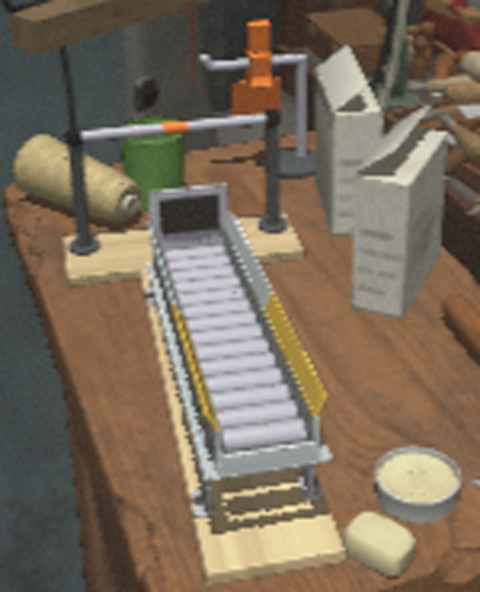

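Scene: rail ends at crop (174,97) and (355,130), mark at (262,113). The near carton's base corner is at (378,363). In the side view the same points are at (73,137), (271,117), (176,127) and (403,315). Next I'll triangulate these.

```bash
cat > h.py <<'E'
from bench import arm, vision
import cv2,numpy as np
def ray(n,p,cal=None):
    c=cal or vision.get_calibration(n)
    d=c["R"].T@np.array([(p[0]-c["cx"])/c["fx"],(p[1]-c["cy"])/c["fy"],1]);return -c["R"].T@c["t"],d
def plane(n,p,z,cal=None):
    o,d=ray(n,p,cal);return o+d*(z-o[2])/d[2]
def tri(p,q):
    (o,d),(e,f)=ray("scene",p),ray("side",q)
    s=np.linalg.lstsq(np.c_[d,-f],e-o,rcond=None)[0];a,b=o+d*s[0],e+f*s[1];return (a+b)/2,np.linalg.norm(a-b)
def proj(n,X,cal=None):
    c=cal or vision.get_calibration(n);v=c["R"]@np.array(X)+c["t"];return np.array([c["fx"]*v[0]/v[2]+c["cx"],c["fy"]*v[1]/v[2]+c["cy"]])
E
python3 - <<'E'
from h import *
np.set_printoptions(precision=4,suppress=True)
S=lambda x,y:(x/3.15+149.85,y/3.15+129.85); D=lambda x,y:(x/3.2+164.85,y/3.2+144.85)
P={"railL":((174,97),(73,137)),"railR":((355,130),(271,117)),"mark":((262,113),(176,127)),"stopL":((204,175),(150,190)),"stopR":((270,195),(226,184)),
"tagtop":((418,14),(259,24)),"postend":((364,37),(207,60)),"postcor":((466,63),(304,58)),"ply1":((30,512),(208,577)),"ply2":((133,543),(342,552)),"Abot":((378,363),(403,315)),"AbotL":((350,325),(353,302)),"lipL":((37,408),(213,425)),"lipR":((118,430),(326,405))}
for k,(a,b) in P.items(): print(k,*tri(S(*a),D(*b)))
c=vision.get_calibration("wrist");print(c)
im=vision.get_image("wrist");cv2.imwrite("pics/w0.png",im[:,:,::-1])
E
```

```text
railL [ 0.7488 -0.0766  0.1319] 0.0005498989185355026
railR [ 0.5651 -0.1471  0.1341] 0.0009045564098118157
mark [ 0.654  -0.1077  0.1357] 0.002075501680999287
stopL [ 0.6594 -0.0248  0.1055] 0.002840654444171888
stopR [ 0.5904 -0.0451  0.1046] 0.006343759474325657
tagtop [ 0.6028 -0.2993  0.1812] 0.004768821220815504
postend [ 0.658  -0.2776  0.1426] 0.0021889225989400263
postcor [ 0.5531 -0.3192  0.1336] 0.0005778769169980215
ply1 [0.536  0.3287 0.0052] 0.0035015847035280503
ply2 [0.4485 0.2921 0.0013] 6.849293590299938e-05
Abot [ 0.4213 -0.0062  0.0044] 0.0033793736655254895
AbotL [ 0.4711 -0.0261  0.005 ] 0.010303427712147274
lipL [0.5338 0.306  0.1148] 0.0032205622696960053
lipR [0.4624 0.2826 0.1194] 0.0013768055495857116
{'fx': 336.634254610087, 'fy': 336.634254610087, 'cx': 255.90372796888292, 'cy': 188.83465361396566, 'R': array([[ 0.3611, -0.9325, -0.0012],
       [-0.8856, -0.3433,  0.3129],
       [-0.2922, -0.1119, -0.9498]]), 't': array([-0.5239, -0.0398,  0.3812])}
```

View pics/w0.png

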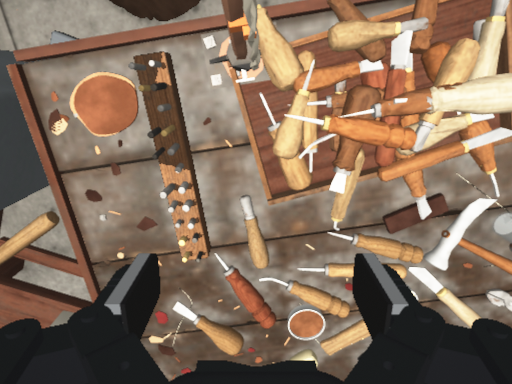

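The rail points come out at z ≈ 0.133, which fits, and the rail runs at 21° while the lane's +x runs at 111°. The wrist view shows only the neighbouring bench, with the tag post at about (235,20). I'll move up and over to look down on the cartons.

Request:
carry_out --pt "0 0 -1 0 0 0" --pt "0 0 -1 0 0 0" --pt "0 0 -1 0 0 0" --gripper 1

```text
t: 0.4
ee_pos: [0.1897, -0.4892, 0.3288]
eef_rot: [0.983, 0.184, 0.0, 0.0]
wrist_force: [0.9, -0.3, 0.0]
grip_width: 0.0853
finger_force: 0.0
```

Request:
carry_out --pt "0.86 -0.43 0 0 0 0" --pt "0.86 -0.43 0 0 0 0" --pt "0.86 -0.43 0 0 0 0" --pt "0.86 -0.43 0 0 0 0"

```text
t: 0.73
ee_pos: [0.2702, -0.4006, 0.3274]
eef_rot: [0.983, 0.186, 0.001, 0.0]
wrist_force: [0.0, -0.4, 0.3]
grip_width: 0.0853
finger_force: 0.0
```

Request:
carry_out --pt "0.86 -0.43 0 0 0 0" --pt "0.86 -0.43 0 0 0 0" --pt "0.86 -0.43 0 0 0 0" --pt "0.86 -0.43 0 0 0 0"

```text
t: 1.07
ee_pos: [0.3473, -0.3155, 0.3269]
eef_rot: [0.983, 0.186, 0.001, -0.0]
wrist_force: [0.4, 0.2, 0.5]
grip_width: 0.0855
finger_force: 0.0
```

Request:
carry_out --pt "0.86 -0.43 0 0 0 0" --pt "0.86 -0.43 0 0 0 0" --pt "0.86 -0.43 0 0 0 0" --pt "0.86 -0.43 0 0 0 0"

```text
t: 1.4
ee_pos: [0.4247, -0.2303, 0.3265]
eef_rot: [0.983, 0.186, 0.0, -0.0]
wrist_force: [-0.2, 0.2, -1.2]
grip_width: 0.0853
finger_force: 0.0
```

Request:
carry_out --pt "0.86 -0.43 0 0 0 0" --pt "0.86 -0.43 0 0 0 0" --pt "0.86 -0.43 0 0 0 0" --pt "0.86 -0.43 0 0 0 0" --pt "0.86 -0.43 0 0 0 0"

```text
t: 1.82
ee_pos: [0.5003, -0.1478, 0.3261]
eef_rot: [0.983, 0.185, -0.001, -0.0]
wrist_force: [0.4, 0.1, -0.1]
grip_width: 0.0852
finger_force: 0.0
```

```bash
python3 - <<'E'
from h import *
import pickle
s=arm.get_state();print(s["t"],s["ee_pos"],s["eef_rot"])
c=vision.get_calibration("wrist");im=vision.get_image("wrist");cv2.imwrite("pics/w1.png",im[:,:,::-1]);pickle.dump(c,open("w1.pkl","wb"))
print(-c["R"].T@c["t"])
cv2.imwrite("pics/w1b.png",cv2.resize(im[:,:,::-1],(768,576),interpolation=cv2.INTER_CUBIC))
E
```

```text
1.8167 [ 0.50033001 -0.14784364  0.32610818] [ 9.82779068e-01  1.84783728e-01 -5.05605040e-04 -1.49365427e-04]
[ 0.57605328 -0.11782769  0.49364213]
```

View pics/w1b.png

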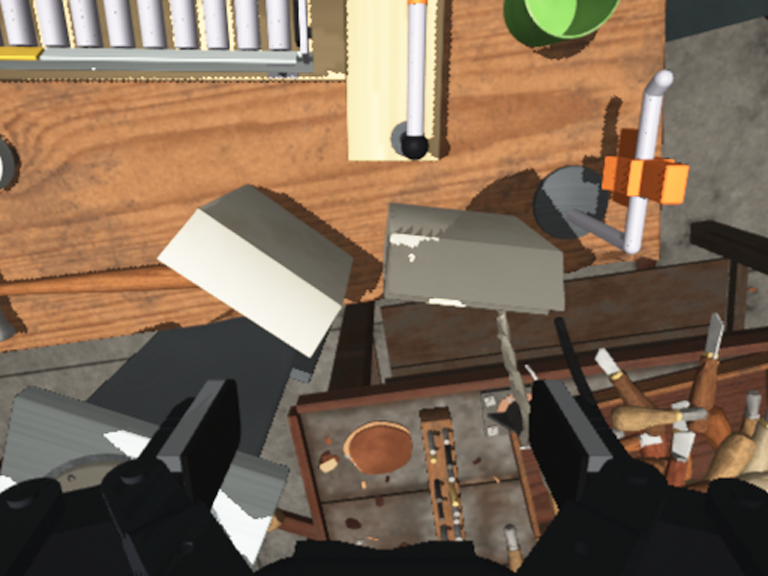

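The wrist view, enlarged 1.5×, shows carton A with its wall top edge from (203,210) to (343,300) and its base edge from (248,185) to (352,262). Carton B's base edge runs from (388,204) to (505,213). Next I'll check those lengths.

```bash
python3 - <<'E'
from h import *
import pickle
np.set_printoptions(precision=4,suppress=True)
c=pickle.load(open("w1.pkl","rb"))
W=lambda x,y,z:plane("wrist",((x-.5)/1.5,(y-.5)/1.5),z,c)
def seg(n,a,b,z):
    A,B=W(*a,z),W(*b,z);d=B-A;print(n,A,B,"len",np.linalg.norm(d),"ang",np.degrees(np.arctan2(d[1],d[0])))
seg("Abase",(248,185),(352,262),0);seg("Atop",(203,210),(343,300),.14);seg("Atop short",(203,210),(158,258),.14);seg("Atop short2",(343,300),(303,355),.14);seg("Aouter",(158,258),(303,355),.14);seg("Aouter17",(158,258),(303,355),.17)
seg("Bbase",(388,204),(505,213),0);seg("Btop?",(387,246),(563,250),.14);seg("Bouter",(385,292),(563,312),.14);seg("Bouter17",(385,292),(563,312),.17);seg("Btops",(563,250),(563,312),.14)
seg("railRend..mark",(414,146),(417,2),.141)
seg("post",(632,250),(664,76),.135)
seg("tagx",(606,180),(688,180),.141)
seg("deckedge",(0,72),(300,64),.06)
seg("deckedge",(0,50),(300,54),.082)
# wax tin, cup etc skip; contrast crop of B
im=cv2.imread("pics/w1.png")[120:250,225:400].astype(float);g=np.clip(255*(im/255)**.5*1.0,0,255).astype(np.uint8)
cv2.imwrite("pics/b1.png",cv2.resize(g,None,fx=4,fy=4,interpolation=cv2.INTER_CUBIC))
D=lambda x,y,z:plane("side",(x/3.2+164.85,y/3.2+144.85),z)
print("side Bbot",D(340,233,0),"Bleft top",D(316,95,.14))
S=lambda x,y,z:plane("scene",(x/3.15+149.85,y/3.15+129.85),z)
print("scene Btopleft",S(412,150,.14),"Abot",S(378,363,0),S(350,325,0),D(403,315,0),D(353,302,0),"Atop",S(358,248,.14),S(378,258,.14))
E
```

```text
Abase [ 0.4696 -0.0174  0.    ] [ 0.4335 -0.1378  0.    ] len 0.1256615098686801 ang -106.7089647773281
Atop [ 0.4716 -0.0213  0.14  ] [ 0.4438 -0.136   0.14  ] len 0.11797086340148087 ang -103.58114660795916
Atop short [ 0.4716 -0.0213  0.14  ] [0.4257 0.0001 0.14  ] len 0.05065063599658362 ang 154.98523041295584
Atop short2 [ 0.4438 -0.136   0.14  ] [ 0.39   -0.1225  0.14  ] len 0.055553455920054284 ang 165.945554608376
Aouter [0.4257 0.0001 0.14  ] [ 0.39   -0.1225  0.14  ] len 0.12768922975204627 ang -106.23222813080997
Aouter17 [ 0.4384 -0.0099  0.17  ] [ 0.4057 -0.1221  0.17  ] len 0.11685715812973504 ang -106.23222813081
Bbase [ 0.5016 -0.1503  0.    ] [ 0.5352 -0.2608  0.    ] len 0.11548223575221066 ang -73.12354491462345
Btop? [ 0.4943 -0.1515  0.14  ] [ 0.5376 -0.2709  0.14  ] len 0.12703396574134407 ang -70.05629634165278
Bouter [ 0.4611 -0.1629  0.14  ] [ 0.4948 -0.2933  0.14  ] len 0.13469996361796682 ang -75.50031844774078
Bouter17 [ 0.4709 -0.159   0.17  ] [ 0.5017 -0.2784  0.17  ] len 0.12327316077589584 ang -75.50031844774078
Btops [ 0.5376 -0.2709  0.14  ] [ 0.4948
[... 175 characters left out ...]
9248
post [ 0.5554 -0.3201  0.135 ] [ 0.6664 -0.2799  0.135 ] len 0.11807089832463233 ang 19.8755502602047
tagx [ 0.5928 -0.2749  0.141 ] [ 0.6133 -0.3275  0.141 ] len 0.056443717189455414 ang -68.72281497012395
deckedge [0.4965 0.1793 0.06  ] [ 0.5886 -0.0411  0.06  ] len 0.23881105917719872 ang -67.32570133682977
deckedge [0.516  0.1663 0.082 ] [ 0.5945 -0.0428  0.082 ] len 0.22337891822209704 ang -69.43058490746965
side Bbot [ 0.4937 -0.1568  0.    ] Bleft top [ 0.525  -0.1957  0.14  ]
scene Btopleft [ 0.4966 -0.1504  0.14  ] Abot [ 0.4257 -0.0116  0.    ] [ 0.4798 -0.0359  0.    ] [ 0.4205 -0.0102  0.    ] [ 0.4685 -0.0259  0.    ] Atop [ 0.4432 -0.0004  0.14  ] [ 0.4208 -0.001   0.14  ]
```

View pics/b1.png

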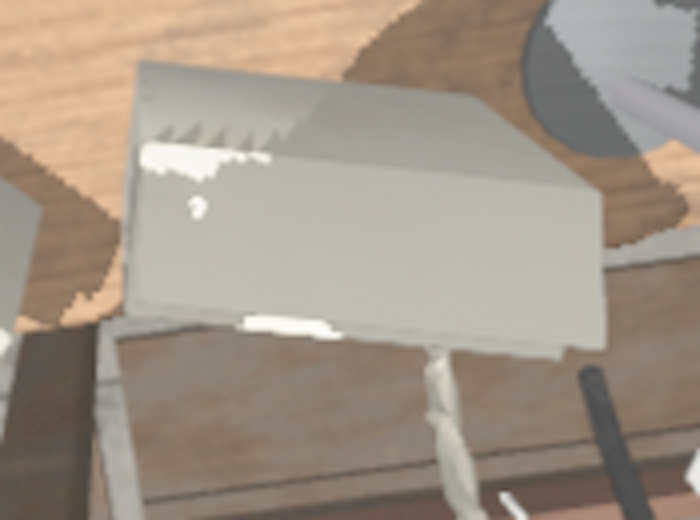

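B's base edge is at crop (138,63) to (472,97), its top edge at (135,142) to (600,190), and the flap hides the back. A is well fixed at about (.429,-.070), with its long axis near -106°. Before grasping, I'll take one wrist view over the deck.

Request:
carry_out --pt "0.37 -0.71 -0.23 0 0 0" --pt "0.37 -0.71 -0.23 0 0 0" --pt "0.37 -0.71 -0.23 0 0 0" --pt "0.37 -0.71 -0.23 0 0 0"

```text
t: 2.2
ee_pos: [0.5105, -0.0513, 0.3559]
eef_rot: [0.983, 0.185, 0.001, 0.001]
wrist_force: [-0.4, 0.0, 0.5]
grip_width: 0.0856
finger_force: 0.0
```

Request:
carry_out --pt "0.37 -0.71 -0.23 0 0 0" --pt "0.37 -0.71 -0.23 0 0 0" --pt "0.37 -0.71 -0.23 0 0 0" --pt "0.37 -0.71 -0.23 0 0 0" --pt "0.37 -0.71 -0.23 0 0 0"

```text
t: 2.62
ee_pos: [0.5212, 0.0416, 0.3815]
eef_rot: [0.983, 0.183, -0.0, 0.0]
wrist_force: [0.0, -0.8, -0.9]
grip_width: 0.0857
finger_force: 0.0
```

```bash
python3 - <<'E'
from h import *
import pickle
np.set_printoptions(precision=4,suppress=True)
c=pickle.load(open("w1.pkl","rb"))
W=lambda x,y,z:plane("wrist",((x-1.5)/4+225,(y-1.5)/4+120),z,c)
def seg(n,a,b,z):
    A,B=W(*a,z),W(*b,z);d=B-A;print(n,A,B,"len",np.linalg.norm(d),"ang",np.degrees(np.arctan2(d[1],d[0])))
seg("Bbase",(138,63),(472,97),0);seg("Btop",(135,142),(600,190),.14);seg("Bs",(600,190),(560,358),.14)
c=vision.get_calibration("wrist");im=vision.get_image("wrist");pickle.dump(c,open("w2.pkl","wb"));cv2.imwrite("pics/w2.png",im[:,:,::-1])
cv2.imwrite("pics/w2b.png",cv2.resize(im[:280,:,::-1],None,fx=1.5625,fy=1.5625,interpolation=cv2.INTER_CUBIC))
E
```

```text
Bbase [ 0.5025 -0.1512  0.    ] [ 0.5356 -0.2709  0.    ] len 0.12416992373835076 ang -74.53621652139375
Btop [ 0.5033 -0.1487  0.14  ] [ 0.5367 -0.2709  0.14  ] len 0.1266421033283623 ang -74.72554220401112
Bs [ 0.5367 -0.2709  0.14  ] [ 0.489  -0.2832  0.14  ] len 0.04924645661240833 ang -165.57280473144542
```

View pics/w2b.png

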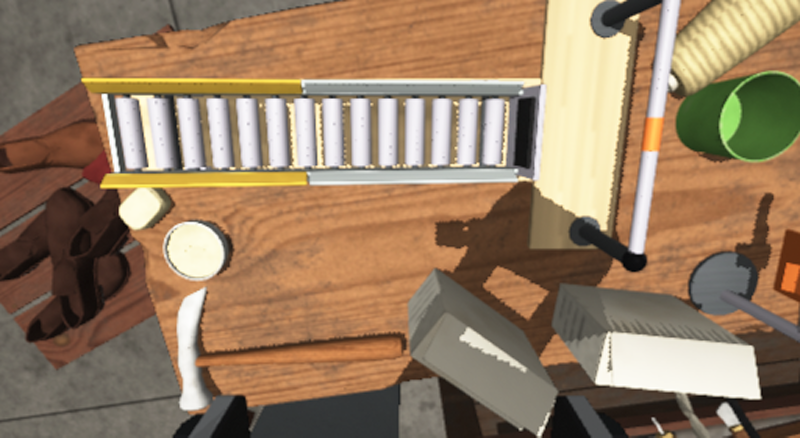

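B's edges check at 124–127 mm, and its top at 49 mm, giving a centre near (.495,-.217). In this view the lips run from (83,80) to (300,80) and from (103,187) to (308,183), the stop top is at about x = 540, and the band centre is at (652,134).

```bash
python3 - <<'E'
from h import *
import pickle
np.set_printoptions(precision=4,suppress=True)
c=pickle.load(open("w2.pkl","rb"))
W=lambda p,z:plane("wrist",((p[0]-.28)/1.5625,(p[1]-.28)/1.5625),z,c)
m=W((652,134),.139);r1=W((669,0),.141);r2=W((634,261),.141)
d=r1-r2;print("mark",m,"rail",r2,r1,np.degrees(np.arctan2(d[1],d[0])))
u=np.array([-np.sin(np.radians(21.1)),np.cos(np.radians(21.1)),0]);v=np.array([-u[1],u[0],0])
O=m+.09*u
for n,p,h in [("lipF up",(83,80),.027),("lipN up",(103,187),.027),("lipF j",(300,80),.027),("lipN j",(308,183),.027),("lipFlow",(540,80),.027),("lipNlow",(538,181),.027),("inF",(302,95),.012),("inN",(307,171),.012),("roller1F",(118,97),0),("roller1N",(138,168),0),("rollerLF",(495,97),0),("rollerLN",(494,165),0),("stopF",(541,85),.053),("stopN",(541,180),.053)]:
    z=.1
    for _ in range(10):
        X=W(p,z);x=(X-O)@u/np.cos(np.radians(7));z=.055+x*np.sin(np.radians(7))+h
    print(n,"x %.4f y %.4f z %.4f"%(x,(X-O)@v,z))
P=O+u*.25*np.cos(np.radians(7));P[2]=.055+.25*np.sin(np.radians(7));print("O",O,"load (y0=mark)",P,"u",u,"v",v)
E
```

```text
mark [ 0.6564 -0.107   0.139 ] rail [ 0.5656 -0.1413  0.141 ] [ 0.7379 -0.0728  0.141 ] 21.664613952233
lipF up x 0.3385 y -0.0383 z 0.1232
lipN up x 0.3375 y 0.0410 z 0.1231
lipF j x 0.1778 y -0.0397 z 0.1037
lipN j x 0.1759 y 0.0399 z 0.1034
lipFlow x -0.0181 y -0.0414 z 0.0798
lipNlow x -0.0235 y 0.0408 z 0.0791
inF x 0.1794 y -0.0293 z 0.0889
inN x 0.1787 y 0.0314 z 0.0888
roller1F x 0.3283 y -0.0275 z 0.0950
roller1N x 0.3212 y 0.0285 z 0.0941
rollerLF x 0.0147 y -0.0292 z 0.0568
rollerLN x 0.0123 y 0.0288 z 0.0565
stopF x -0.0126 y -0.0359 z 0.1065
stopN x -0.0190 y 0.0372 z 0.1057
O [ 0.624 -0.023  0.139] load (y0=mark) [0.5347 0.2085 0.0855] u [-0.36   0.933  0.   ] v [-0.933 -0.36   0.   ]
```

The fit is good: the lips are 79 mm apart and centred, and the load point is at about (.534,.208,.0855). Next is carton A: move over it, turn, then descend.

```bash
cat >> h.py <<'E'
from scipy.spatial.transform import Rotation as Ro
def tool(yy,tilt=0,u=111.4):
    # ytool world angle (deg), tool down; tilt: deg, carton's +u side raised
    a=np.radians(yy);y=np.array([np.cos(a),np.sin(a),0]);z=np.array([0,0,-1.]);R=np.c_[np.cross(y,z),y,z]
    b=np.radians(u);ax=np.array([np.sin(b),-np.cos(b),0])  # u x up
    return Ro.from_rotvec(ax*np.radians(tilt))*Ro.from_matrix(R)
def plan(*way):
    """way: (pos,ytool,tilt); prints the row for each from the pose before"""
    s=arm.get_state();p,R=s["ee_pos"],Ro.from_quat(s["eef_rot"]);print("at",p.round(4),s["t"])
    for q,yy,t in way:
        N=tool(yy,t);q=np.array(q);print((R.inv().apply(q-p)/.12).round(3),((R.inv()*N).as_rotvec()/(np.pi/2)).round(3));p,R=q,N
E
python3 - <<'E'
from h import *
plan(((.449,-.055,.29),-16.3,0),((.429,-.070,.2),-16.3,0),((.429,-.070,.098),-16.3,0),((.429,-.070,.2),-16.3,0),((.46,.0,.25),21.4,0),((.505,.1,.28),21.4,0),((.532,.213,.28),21.4,7))
print(tool(21.4,7).apply([0,0,1]))
E
```

```text
at [0.5212 0.0411 0.3812] 2.6667
[-0.848  0.531  0.761] [-0.     0.001 -0.585]
[-0.167 -0.125  0.75 ] [0. 0. 0.]
[0.   0.   0.85] [0. 0. 0.]
[ 0.    0.   -0.85] [0. 0. 0.]
[ 0.632  0.084 -0.417] [ 0.     0.    -0.419]
[ 0.639  0.653 -0.25 ] [0. 0. 0.]
[0.795 0.553 0.   ] [ 0.     0.078 -0.   ]
[-0.04446729  0.11346716 -0.99254615]
```

Request:
carry_out --pt "-0.85 0.53 0.76 0 0 -0.585" --pt "-0.85 0.53 0.76 0 0 -0.585" --pt "-0.85 0.53 0.76 0 0 -0.585" --pt "-0.85 0.53 0.76 0 0 -0.585" --pt "-0.85 0.53 0.76 0 0 -0.585" --pt "-0.85 0.53 0.76 0 0 -0.585" --pt "-0.85 0.53 0.76 0 0 -0.585" --pt "-0.85 0.53 0.76 0 0 -0.585" --pt "-0.85 0.53 0.76 0 0 -0.585" --pt "-0.85 0.53 0.76 0 0 -0.585"

```text
t: 3.5
ee_pos: [0.4487, -0.0544, 0.2903]
eef_rot: [0.801, 0.599, -0.0, -0.0]
wrist_force: [0.6, -0.4, 0.1]
grip_width: 0.0855
finger_force: 0.0
```

Request:
carry_out --pt "-0.17 -0.125 0.75 0 0 0" --pt "-0.17 -0.125 0.75 0 0 0" --pt "-0.17 -0.125 0.75 0 0 0" --pt "-0.17 -0.125 0.75 0 0 0" --pt "-0.17 -0.125 0.75 0 0 0"

```text
t: 3.92
ee_pos: [0.4291, -0.0691, 0.2011]
eef_rot: [0.8, 0.6, 0.0, 0.0]
wrist_force: [0.2, 0.3, -0.0]
grip_width: 0.0855
finger_force: 0.0
```

```bash
python3 - <<'E'
from h import *
plan(((.429,-.070,.098),-16.3,0))
im=vision.get_image("wrist");a=cv2.resize(im[:,:,::-1],None,fx=.78,fy=.78);b=cv2.resize(vision.get_image("side")[130:300,150:330,::-1],None,fx=1.76,fy=1.76)
cv2.imwrite("pics/c1.png",np.hstack([a[:299],b[:299]]))
E
```

```text
at [ 0.4291 -0.0691  0.2011] 3.9167
[-0.008  0.001  0.859] [0. 0. 0.]
```

View pics/c1.png

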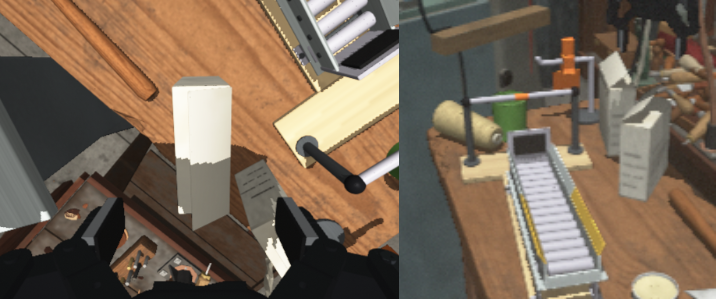

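The carton lies between the fingers and is aligned with them: mid-column 202 against a finger mid of 199. I'll descend, grip and lift.

Request:
carry_out --pt "0 0 0.4 0 0 0" --pt "0 0 0.7 0 0 0" --pt "0 0 0.86 0 0 0" --pt "0 0 0.86 0 0 0" --pt "0 0 0.86 0 0 0"

```text
t: 4.43
ee_pos: [0.4298, -0.0687, 0.0985]
eef_rot: [0.8, 0.601, 0.0, 0.0]
wrist_force: [-0.4, -1.2, 0.0]
grip_width: 0.0847
finger_force: 0.0
```

Request:
carry_out --pt "0 0 0 0 0 0" --pt "0 0 0 0 0 0" --pt "0 0 0 0 0 0" --pt "0 0 0 0 0 0" --pt "0 0 0 0 0 0" --pt "0 0 0 0 0 0" --pt "0 0 0 0 0 0" --pt "0 0 0 0 0 0" --gripper -1 --force 45

```text
t: 5.1
ee_pos: [0.4303, -0.069, 0.0992]
eef_rot: [0.799, 0.601, 0.001, 0.002]
wrist_force: [1.2, 0.1, 7.8]
grip_width: 0.0486
finger_force: 46.9
```

Request:
carry_out --pt "0 0 -0.2 0 0 0" --pt "0 0 -0.5 0 0 0" --pt "0 0 -0.8 0 0 0" --pt "0 0 -1 0 0 0" --pt "0 0 -1 0 0 0"

```text
t: 5.52
ee_pos: [0.4308, -0.0692, 0.2224]
eef_rot: [0.799, 0.601, 0.002, 0.004]
wrist_force: [1.9, -0.8, -4.2]
grip_width: 0.0486
finger_force: 51.3
```

```bash
python3 - <<'E'
from h import *
n=-tool(21.4,7).apply([0,0,1]);L=np.array([.532,.213,.0861])
plan(((.46,.0,.29),21.4,0),((.51,.095,.29),21.4,0),(L+.18*n,21.4,7),(L+.125*n,21.4,7),(L+.101*n,21.4,7))
E
```

```text
at [ 0.4308 -0.0692  0.2224] 5.5167
[ 0.621  0.078 -0.564] [ 0.005  0.003 -0.417]
[0.585 0.677 0.   ] [0. 0. 0.]
[0.666 0.529 0.21 ] [ 0.     0.078 -0.   ]
[-0.     0.     0.458] [0. 0. 0.]
[-0.  -0.   0.2] [0. 0. 0.]
```

Request:
carry_out --pt "0.15 0.02 -0.25 0 0 -0.07" --pt "0.35 0.04 -0.5 0 0 -0.14" --pt "0.62 0.08 -0.56 0 0 -0.21" --pt "0.62 0.08 -0.56 0 0 -0.28" --pt "0.62 0.08 -0.56 0 0 -0.35" --pt "0.62 0.08 -0.56 0.005 0.003 -0.417" --pt "0.62 0.08 -0.56 0.005 0.003 -0.417"

```text
t: 6.1
ee_pos: [0.4586, 0.0005, 0.2832]
eef_rot: [0.562, 0.827, -0.001, -0.006]
wrist_force: [0.1, 0.2, -4.9]
grip_width: 0.0487
finger_force: 51.3
```

Request:
carry_out --pt "0.12 0.14 0 0 0 0" --pt "0.3 0.35 0 0 0 0" --pt "0.46 0.53 0 0 0 0" --pt "0.585 0.68 0 0 0 0" --pt "0.585 0.68 0 0 0 0"

```text
t: 6.52
ee_pos: [0.5101, 0.0984, 0.283]
eef_rot: [0.564, 0.826, -0.0, -0.006]
wrist_force: [-0.1, -0.8, -5.0]
grip_width: 0.0493
finger_force: 51.4
```

Request:
carry_out --pt "0.15 0.12 0.0 0 0.02 0" --pt "0.35 0.28 0.05 0 0.04 0" --pt "0.55 0.44 0.15 0 0.06 0" --pt "0.666 0.53 0.21 0 0.078 0" --pt "0.666 0.53 0.21 0 0.078 0" --pt "0.666 0.53 0.21 0 0.078 0"

```text
t: 7.02
ee_pos: [0.539, 0.1929, 0.258]
eef_rot: [0.564, 0.823, 0.033, -0.056]
wrist_force: [0.9, -0.2, -5.0]
grip_width: 0.0486
finger_force: 51.5
```

```bash
python3 - <<'E'
from h import *
n=-tool(21.4,7).apply([0,0,1]);L=np.array([.532,.213,.0861])
plan((L+.125*n,21.4,7),(L+.101*n,21.4,7));s=arm.get_state();print(s["eef_rot"],tool(21.4,7).as_quat(),s["grip_width"],s["joints"])
for v in("side","scene"):
    cv2.imwrite(f"pics/{v}2.png",vision.get_image(v)[:,:,::-1])
# project expected underside corners
E
python3 - <<'E'
import cv2,numpy as np
a=cv2.imread("pics/side2.png")[130:320,180:340];b=cv2.imread("pics/scene2.png")[140:310,130:300]
cv2.imwrite("pics/c2.png",np.hstack([cv2.resize(a,(400,475)),cv2.resize(b,(400,400))[:475] if 0 else cv2.copyMakeBorder(cv2.resize(b,(400,400)),0,75,0,0,0)]))
E
```

```text
at [0.539  0.1929 0.258 ] 7.0167
[-0.002  0.01   0.402] [-0.005 -0.005 -0.002]
[-0.  -0.   0.2] [0. 0. 0.]
[ 0.56366347  0.82346016  0.03278254 -0.05587627] [ 0.56247496  0.82455745  0.03440244 -0.05043209] 0.04863636365461489 [ 0.07830928  0.40248828  1.24553507  0.1212853   1.53989937 -0.29854759]
```

View pics/c2.png

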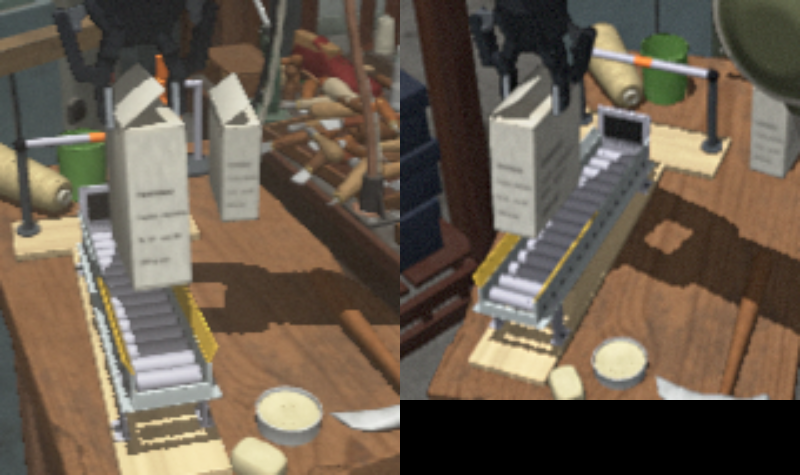

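The carton hangs above the lane, tilted to match it. Its near underside corners are at side (234.4,246) and (256.4,242), and scene (171.2,238.6) and (189.5,241.1). I'll check its position in the lane.

```bash
python3 - <<'E'
from h import *
np.set_printoptions(precision=4,suppress=True)
a,ea=tri((171.2,238.6),(234.4,246));b,eb=tri((189.5,241.1),(256.4,242))
print(a,ea,b,eb,np.linalg.norm(a-b))
O=np.array([.624,-.023,.055]);u=np.array([-np.sin(np.radians(21.4)),np.cos(np.radians(21.4)),0]);v=np.array([-u[1],u[0],0])
for P in(a,b): print((P-O)@u,(P-O)@v)
s=arm.get_state();R=Ro.from_quat(s["eef_rot"]);p=s["ee_pos"]
for sy in(1,-1):
    X=p+R.apply([.063*np.sign(R.apply([1,0,0])@u),sy*.0255,.099]);print("exp",X,(X-O)@u,(X-O)@v,proj("side",X),proj("scene",X))
print("tcp v",(p-O)@v)
E
```

```text
[0.5324 0.2674 0.1646] 0.0019704829438850955 [0.4891 0.244  0.164 ] 0.0004661924262984815 0.049152328222189394
0.30376545475030675 -0.020641264075459874
0.29780656439644787 0.028145703822011293
exp [0.5352 0.2714 0.1692] 0.30655234169841045 -0.0247319564699522 [232.8836 245.537 ] [169.0277 237.2461]
exp [0.4876 0.253  0.1696] 0.30668892347551485 0.026266794470332804 [256.5794 242.2811] [187.1891 241.5562]
tcp v 0.00038618994405732195
```

Request:
carry_out --pt "0 0.02 0.2 -0.005 -0.005 -0.002" --pt "0 0.02 0.4 -0.005 -0.005 -0.002" --pt "0 0.02 0.5 -0.005 -0.005 -0.002" --pt "0 0.02 0.56 -0.005 -0.005 -0.002" --pt "0 0.02 0.56 -0.005 -0.005 -0.002" --pt "0 0.02 0.56 -0.005 -0.005 -0.002"

```text
t: 7.62
ee_pos: [0.5384, 0.2015, 0.194]
eef_rot: [0.562, 0.825, 0.036, -0.049]
wrist_force: [0.7, -0.5, -4.5]
grip_width: 0.049
finger_force: 51.4
```

Request:
carry_out --pt "0 0 0.025 0 0 0" --pt "0 0 0.025 0 0 0" --pt "0 0 0.025 0 0 0"

```text
t: 7.87
ee_pos: [0.5381, 0.2022, 0.1906]
eef_rot: [0.562, 0.825, 0.035, -0.049]
wrist_force: [-0.3, 0.7, -4.8]
grip_width: 0.0487
finger_force: 51.4
```

Request:
carry_out --pt "0 0 0.02 0 0 0" --pt "0 0 0.035 0 0 0" --pt "0 0 0.035 0 0 0"

```text
t: 8.12
ee_pos: [0.5377, 0.2028, 0.1856]
eef_rot: [0.562, 0.825, 0.035, -0.05]
wrist_force: [0.2, 0.7, -4.1]
grip_width: 0.049
finger_force: 51.6
```

Request:
carry_out --pt "0 0 0.012 0 0 0" --pt "0 0 0.012 0 0 0" --pt "0 0 0.012 0 0 0"

```text
t: 8.37
ee_pos: [0.5378, 0.2028, 0.1849]
eef_rot: [0.562, 0.825, 0.035, -0.049]
wrist_force: [-0.7, -0.1, 0.6]
grip_width: 0.0488
finger_force: 52.0
```

Touched down, with the wrist force rising from -4.1 to +0.6 N. Releasing, then waiting, then raising the gripper.

Request:
carry_out --pt "0 0 0 0 0 0" --pt "0 0 0 0 0 0" --pt "0 0 0 0 0 0" --pt "0 0 -0.3 0 0 0" --pt "0 0 -0.6 0 0 0" --pt "0 0 -0.95 0 0 0" --pt "0 0 -0.95 0 0 0" --pt "0 0 -0.95 0 0 0" --gripper 1

```text
t: 9.03
ee_pos: [0.5432, 0.1899, 0.2998]
eef_rot: [0.562, 0.825, 0.037, -0.048]
wrist_force: [0.1, 0.1, -1.1]
grip_width: 0.0853
finger_force: 0.0
```

```bash
python3 - <<'E'
from h import *
for v in("side","scene"):
    cv2.imwrite(f"pics/{v}3.png",vision.get_image(v)[:,:,::-1])
plan(((.49,.1,.31),21.4,0),((.47,-.02,.31),15.4,0),((.485,-.12,.31),15.4,0),((.495,-.217,.25),15.4,0),((.495,-.217,.098),15.4,0))
E
```

```text
at [0.5422 0.19   0.2966] 9.1333
[-0.521 -0.679 -0.177] [ 0.001 -0.078  0.001]
[-0.87 -0.52  0.  ] [0.    0.    0.067]
[-0.837 -0.101  0.   ] [0. 0. 0.]
[-0.801 -0.134  0.5  ] [0. 0. 0.]
[0.    0.    1.267] [0. 0. 0.]
```

Request:
carry_out --pt "-0.52 -0.68 -0.18 0 -0.078 0" --pt "-0.52 -0.68 -0.18 0 -0.078 0" --pt "-0.52 -0.68 -0.18 0 -0.078 0" --pt "-0.52 -0.68 -0.18 0 -0.078 0" --pt "-0.52 -0.68 -0.18 0 -0.078 0"

```text
t: 9.55
ee_pos: [0.4897, 0.0997, 0.3106]
eef_rot: [0.563, 0.826, 0.001, 0.0]
wrist_force: [0.5, 0.4, -0.2]
grip_width: 0.0851
finger_force: 0.0
```

Request:
carry_out --pt "-0.87 -0.52 0 0 0 0.067" --pt "-0.87 -0.52 0 0 0 0.067" --pt "-0.87 -0.52 0 0 0 0.067" --pt "-0.87 -0.52 0 0 0 0.067" --pt "-0.87 -0.52 0 0 0 0.067"

```text
t: 9.97
ee_pos: [0.4706, -0.0207, 0.3102]
eef_rot: [0.607, 0.795, 0.001, 0.0]
wrist_force: [0.6, 0.9, -0.0]
grip_width: 0.0855
finger_force: 0.0
```

Request:
carry_out --pt "-0.84 -0.1 0 0 0 0" --pt "-0.84 -0.1 0 0 0 0" --pt "-0.84 -0.1 0 0 0 0" --pt "-0.84 -0.1 0 0 0 0"

```text
t: 10.3
ee_pos: [0.4866, -0.122, 0.3098]
eef_rot: [0.606, 0.795, 0.0, -0.0]
wrist_force: [-0.9, -0.1, 0.8]
grip_width: 0.0852
finger_force: 0.0
```

Request:
carry_out --pt "-0.8 -0.13 0.5 0 0 0" --pt "-0.8 -0.13 0.5 0 0 0" --pt "-0.8 -0.13 0.5 0 0 0" --pt "-0.8 -0.13 0.5 0 0 0" --pt "-0.8 -0.13 0.5 0 0 0"

```text
t: 10.72
ee_pos: [0.4968, -0.2159, 0.2497]
eef_rot: [0.605, 0.796, 0.001, -0.001]
wrist_force: [-1.1, -0.5, 0.0]
grip_width: 0.0852
finger_force: 0.0
```

```bash
python3 - <<'E'
from h import *
np.set_printoptions(precision=4,suppress=True)
plan(((.495,-.217,.17),15.4,0),((.495,-.217,.098),15.4,0))
for v in("side","scene"):
    cv2.imwrite(f"pics/{v}4.png",vision.get_image(v)[:,:,::-1])
c=vision.get_calibration("wrist");im=vision.get_image("wrist");cv2.imwrite("pics/w4.png",im[:,:,::-1])
# where should B's top corners be, and brightness profile across the carton
ctr=np.array([.495,-.217]);a=np.radians(-74.6);l=np.array([np.cos(a),np.sin(a)]);w=np.array([-l[1],l[0]])
for sl in(1,-1):
    for sw in(1,-1): print(sl,sw,proj("wrist",[*(ctr+sl*.063*l+sw*.0255*w),.14],c))
# carton A in lane: white brightness along lane at height 140 above rollers
for n in("side","scene"):
    for x in(0,.126): print(n,x,[proj(n,np.array([.624,-.023,.055])+np.array([-.365,.931,0])*x*.9925+np.array([.365*.122,-.931*.122,.9925])*h+np.array([0,0,x*.122])).round() for h in(.0,.14)])
E
```

```text
at [ 0.4968 -0.2159  0.2497] 10.7167
[-0.006 -0.018  0.664] [ 0.001 -0.001  0.001]
[0.  0.  0.6] [0. 0. 0.]
1 1 [279.3611 243.2592]
1 -1 [224.1145 243.2187]
-1 1 [283.216  102.7748]
-1 -1 [219.9011 102.6121]
side 0 [array([224., 220.]), array([221., 176.])]
side 0.126 [array([231., 238.]), array([228., 189.])]
scene 0 [array([223., 202.]), array([223., 163.])]
scene 0.126 [array([207., 224.]), array([207., 183.])]
```

```bash
python3 - <<'E'
import cv2,numpy as np
im=cv2.imread("pics/w4.png");h=cv2.cvtColor(im,cv2.COLOR_BGR2HSV)
m=((h[...,1]<45)&(h[...,2]>90)).astype(np.uint8)
for r in range(80,270,20):
    q=np.flatnonzero(m[r,150:350])+150; print(r,[ (int(g[0]),int(g[-1])) for g in np.split(q,np.flatnonzero(np.diff(q)>3)+1) if len(g)>8])
for n in("side","scene"):
    a,b=[cv2.imread(f"pics/{n}{k}.png") for k in(0,4)]
    d=(cv2.absdiff(a,b).max(2)>30).astype(np.uint8);d[:140]=0
    k,l,s,c=cv2.connectedComponentsWithStats(cv2.morphologyEx(d,cv2.MORPH_OPEN,np.ones((3,3),np.uint8)))
    print(n,[(s[i].tolist()) for i in range(1,k) if s[i,4]>150])
E
```

```text
80 [(171, 182), (311, 327)]
100 [(150, 188), (229, 277), (316, 324)]
120 [(168, 194), (223, 284)]
140 [(172, 192), (224, 283)]
160 [(169, 207), (229, 283)]
180 [(177, 213), (225, 282)]
200 [(183, 282)]
220 [(183, 281), (298, 309)]
240 [(197, 281)]
260 [(211, 239)]
side [[339, 140, 147, 99, 6897], [213, 169, 28, 71, 1140], [491, 171, 21, 38, 497], [275, 180, 29, 64, 1224], [378, 226, 43, 27, 501], [381, 236, 77, 61, 2277]]
scene [[260, 140, 83, 110, 3848], [327, 140, 34, 70, 1334], [196, 164, 37, 67, 1439], [333, 214, 60, 40, 1656], [284, 248, 132, 105, 7691], [456, 259, 9, 24, 159], [423, 266, 32, 43, 590], [429, 323, 17, 17, 157]]
```

B sits where predicted (columns 224–282), and carton A now rests at the stop (bottom row 240, predicted 238). Grasping B.

Request:
carry_out --pt "-0.01 -0.02 0.3 0 0 0" --pt "-0.01 -0.02 0.6 0 0 0" --pt "-0.01 -0.02 0.66 0 0 0"

```text
t: 11.12
ee_pos: [0.4931, -0.2163, 0.168]
eef_rot: [0.605, 0.796, 0.001, -0.002]
wrist_force: [-0.2, 0.4, -1.3]
grip_width: 0.0854
finger_force: 0.0
```

Request:
carry_out --pt "0 0 0.3 0 0 0" --pt "0 0 0.5 0 0 0" --pt "0 0 0.6 0 0 0" --pt "0 0 0.6 0 0 0" --pt "0 0 0.6 0 0 0"

```text
t: 11.53
ee_pos: [0.4956, -0.2186, 0.1016]
eef_rot: [0.605, 0.796, 0.001, 0.002]
wrist_force: [-0.8, -0.7, 1.1]
grip_width: 0.0852
finger_force: 0.0
```

Request:
carry_out --pt "0 0 0 0 0 0" --pt "0 0 0 0 0 0" --pt "0 0 0 0 0 0" --pt "0 0 0 0 0 0" --pt "0 0 0 0 0 0" --pt "0 0 0 0 0 0" --pt "0 0 0 0 0 0" --pt "0 0 0 0 0 0" --gripper -1 --force 45

```text
t: 12.2
ee_pos: [0.4955, -0.2191, 0.1016]
eef_rot: [0.606, 0.796, 0.001, 0.002]
wrist_force: [1.3, 1.4, 5.8]
grip_width: 0.0487
finger_force: 46.8
```

Request:
carry_out --pt "0 0 -0.2 0 0 0" --pt "0 0 -0.5 0 0 0" --pt "0 0 -0.8 0 0 0" --pt "0 0 -1 0 0 0" --pt "0 0 -1 0 0 0"

```text
t: 12.62
ee_pos: [0.4959, -0.2199, 0.2254]
eef_rot: [0.606, 0.796, 0.001, 0.006]
wrist_force: [0.3, -1.6, -3.6]
grip_width: 0.0484
finger_force: 50.5
```

```bash
python3 - <<'E'
from h import *
n=-tool(21.4,7).apply([0,0,1]);L=np.array([.532,.213,.0861])+np.array([.001,.0005,0])
plan(((.47,-.14,.3),15.4,0),((.46,-.04,.3),21.4,0),((.49,.06,.3),21.4,0),((.515,.14,.3),21.4,0),(L+.18*n,21.4,7))
E
```

```text
at [ 0.4959 -0.2199  0.2254] 12.6167
[ 0.694 -0.026 -0.627] [0.005 0.005 0.001]
[0.826 0.141 0.   ] [ 0.     0.    -0.067]
[0.685 0.537 0.   ] [0. 0. 0.]
[0.545 0.437 0.   ] [0. 0. 0.]
[0.333 0.363 0.294] [ 0.     0.078 -0.   ]
```

Request:
carry_out --pt "0.2 -0.01 -0.2 0 0 0" --pt "0.4 -0.02 -0.4 0 0 0" --pt "0.6 -0.026 -0.627 0.005 0.005 0" --pt "0.694 -0.026 -0.627 0.005 0.005 0" --pt "0.694 -0.026 -0.627 0.005 0.005 0"

```text
t: 13.03
ee_pos: [0.4688, -0.1377, 0.2951]
eef_rot: [0.605, 0.796, 0.0, -0.004]
wrist_force: [0.5, -2.3, -6.5]
grip_width: 0.0487
finger_force: 50.5
```

Request:
carry_out --pt "0.2 0.04 0 0 0 -0.02" --pt "0.45 0.08 0 0 0 -0.04" --pt "0.7 0.12 0 0 0 -0.067" --pt "0.826 0.14 0 0 0 -0.067" --pt "0.826 0.14 0 0 0 -0.067"

```text
t: 13.45
ee_pos: [0.4582, -0.0373, 0.2937]
eef_rot: [0.562, 0.827, 0.0, -0.006]
wrist_force: [-0.4, -0.4, -4.6]
grip_width: 0.0486
finger_force: 50.5
```

Request:
carry_out --pt "0.2 0.16 0 0 0 0" --pt "0.4 0.32 0 0 0 0" --pt "0.6 0.48 0 0 0 0" --pt "0.685 0.537 0 0 0 0"

```text
t: 13.78
ee_pos: [0.4893, 0.0625, 0.2938]
eef_rot: [0.562, 0.827, -0.0, -0.006]
wrist_force: [0.7, -1.4, -5.0]
grip_width: 0.0487
finger_force: 50.6
```

Request:
carry_out --pt "0.2 0.16 0 0 0 0" --pt "0.4 0.32 0 0 0 0" --pt "0.545 0.437 0 0 0 0" --pt "0.545 0.437 0 0 0 0"

```text
t: 14.12
ee_pos: [0.5142, 0.1431, 0.2936]
eef_rot: [0.562, 0.827, -0.0, -0.006]
wrist_force: [1.0, -0.6, -4.7]
grip_width: 0.0483
finger_force: 50.6
```

Request:
carry_out --pt "0.1 0.1 0 0 0.03 0" --pt "0.22 0.24 0.1 0 0.06 0" --pt "0.333 0.363 0.2 0 0.078 0" --pt "0.333 0.363 0.29 0 0.078 0" --pt "0.333 0.363 0.29 0 0.078 0" --pt "0.333 0.363 0.29 0 0.078 0"

```text
t: 14.62
ee_pos: [0.5391, 0.1929, 0.26]
eef_rot: [0.562, 0.824, 0.033, -0.056]
wrist_force: [0.1, -0.5, -4.3]
grip_width: 0.0487
finger_force: 50.7
```

```bash
python3 - <<'E'
from h import *
n=-tool(21.4,7).apply([0,0,1]);L=np.array([.532,.213,.0861])+np.array([.001,.0005,0])
plan((L+.112*n,21.4,7),(L+.106*n,21.4,7),(L+.102*n,21.4,7))
E
```

```text
at [0.5391 0.1929 0.26  ] 14.6167
[-0.004  0.019  0.527] [-0.005 -0.005 -0.   ]
[ 0.   -0.    0.05] [0. 0. 0.]
[ 0.    -0.     0.033] [0. 0. 0.]
```

Request:
carry_out --pt "0 0.01 0.2 -0.005 -0.005 0" --pt "0 0.02 0.4 -0.005 -0.005 0" --pt "0 0.02 0.5 -0.005 -0.005 0" --pt "0 0.02 0.53 -0.005 -0.005 0" --pt "0 0.02 0.53 -0.005 -0.005 0" --pt "0 0.02 0.53 -0.005 -0.005 0"

```text
t: 15.12
ee_pos: [0.5387, 0.2021, 0.1999]
eef_rot: [0.562, 0.825, 0.036, -0.049]
wrist_force: [-0.1, -0.6, -3.4]
grip_width: 0.0487
finger_force: 50.7
```

Request:
carry_out --pt "0 0 0.03 0 0 0" --pt "0 0 0.05 0 0 0" --pt "0 0 0.05 0 0 0" --pt "0 0 0.05 0 0 0"

```text
t: 15.45
ee_pos: [0.5379, 0.2032, 0.1929]
eef_rot: [0.562, 0.825, 0.036, -0.05]
wrist_force: [-1.0, -0.4, -4.6]
grip_width: 0.0488
finger_force: 50.7
```

Request:
carry_out --pt "0 0 0.02 0 0 0" --pt "0 0 0.02 0 0 0" --pt "0 0 0.02 0 0 0"

```text
t: 15.7
ee_pos: [0.5377, 0.2035, 0.1903]
eef_rot: [0.562, 0.825, 0.036, -0.05]
wrist_force: [0.1, 0.5, -4.7]
grip_width: 0.0485
finger_force: 50.7
```

Request:
carry_out --pt "0 0 0.02 0 0 0" --pt "0 0 0.02 0 0 0" --pt "0 0 0.02 0 0 0"

```text
t: 15.95
ee_pos: [0.5376, 0.2038, 0.1879]
eef_rot: [0.562, 0.825, 0.036, -0.05]
wrist_force: [0.4, 0.7, -4.4]
grip_width: 0.0487
finger_force: 50.8
```

Request:
carry_out --pt "0 0 0.006 0 0 0" --pt "0 0 0.006 0 0 0" --pt "0 0 0.006 0 0 0"

```text
t: 16.2
ee_pos: [0.5377, 0.2038, 0.1874]
eef_rot: [0.562, 0.825, 0.036, -0.05]
wrist_force: [-0.4, 0.4, -4.6]
grip_width: 0.0482
finger_force: 50.8
```

Request:
carry_out --pt "0 0 0.01 0 0 0" --pt "0 0 0.01 0 0 0" --pt "0 0 0.01 0 0 0"

```text
t: 16.45
ee_pos: [0.5378, 0.2039, 0.1872]
eef_rot: [0.562, 0.825, 0.036, -0.049]
wrist_force: [-1.6, -1.8, 4.6]
grip_width: 0.0486
finger_force: 51.9
```

Contact again (-4.6 to +4.6 N). Releasing, then clearing upwards.

Request:
carry_out --pt "0 0 0 0 0 0" --pt "0 0 0 0 0 0" --pt "0 0 0 0 0 0" --pt "0 0 -0.3 0 0 0" --pt "0 0 -0.6 0 0 0" --pt "0 0 -0.95 0 0 0" --pt "0 0 -0.95 0 0 0" --pt "0 0 -0.95 0 0 0" --gripper 1

```text
t: 17.12
ee_pos: [0.5431, 0.1909, 0.3012]
eef_rot: [0.562, 0.825, 0.037, -0.048]
wrist_force: [-0.3, -0.6, 0.0]
grip_width: 0.0852
finger_force: 0.0
```

Request:
carry_out --pt "-0.52 -0.68 -0.18 0 -0.078 0" --pt "-0.52 -0.68 -0.18 0 -0.078 0" --pt "-0.52 -0.68 -0.18 0 -0.078 0" --pt "-0.52 -0.68 -0.18 0 -0.078 0" --pt "-0.52 -0.68 -0.18 0 -0.078 0"

```text
t: 17.53
ee_pos: [0.4895, 0.1007, 0.3121]
eef_rot: [0.564, 0.826, 0.001, 0.001]
wrist_force: [-0.1, -0.1, 0.5]
grip_width: 0.0851
finger_force: 0.0
```

Request:
carry_out --pt "-0.87 -0.52 -0.25 0 0 0" --pt "-0.87 -0.52 -0.25 0 0 0" --pt "-0.87 -0.52 -0.25 0 0 0" --pt "-0.87 -0.52 -0.25 0 0 0" --pt "-0.87 -0.52 -0.25 0 0 0"

```text
t: 17.95
ee_pos: [0.4703, -0.0199, 0.3419]
eef_rot: [0.564, 0.826, 0.001, 0.0]
wrist_force: [0.4, 0.5, -0.3]
grip_width: 0.0853
finger_force: 0.0
```

```bash
python3 - <<'E'
from h import *
plan(((.47,-.12,.34),-20,0),((.48,-.2,.34),-69,0),((.52,-.25,.34),-69,0))
E
```

```text
at [ 0.4703 -0.0199  0.3419] 17.95
[-0.776 -0.305  0.014] [ 0.001 -0.001  0.459]
[-0.598  0.306  0.   ] [0.    0.    0.544]
[0.162 0.508 0.   ] [0. 0. 0.]
```

Request:
carry_out --pt "-0.776 -0.305 0 0 0 0.459" --pt "-0.776 -0.305 0 0 0 0.459" --pt "-0.776 -0.305 0 0 0 0.459" --pt "-0.776 -0.305 0 0 0 0.459" --pt "-0.776 -0.305 0 0 0 0.459" --pt "-0.776 -0.305 0 0 0 0.459" --pt "-0.776 -0.305 0 0 0 0.459"

```text
t: 18.53
ee_pos: [0.4706, -0.1176, 0.3414]
eef_rot: [0.819, 0.574, 0.001, -0.001]
wrist_force: [1.0, 0.0, 0.3]
grip_width: 0.0855
finger_force: 0.0
```

Request:
carry_out --pt "-0.6 0.31 0 0 0 0.544" --pt "-0.6 0.31 0 0 0 0.544" --pt "-0.6 0.31 0 0 0 0.544" --pt "-0.6 0.31 0 0 0 0.544" --pt "-0.6 0.31 0 0 0 0.544" --pt "-0.6 0.31 0 0 0 0.544" --pt "-0.6 0.31 0 0 0 0.544" --pt "-0.6 0.31 0 0 0 0.544"

```text
t: 19.2
ee_pos: [0.4811, -0.1983, 0.3417]
eef_rot: [0.983, 0.184, 0.001, -0.001]
wrist_force: [0.9, -0.5, -0.5]
grip_width: 0.0855
finger_force: 0.0
```

Request:
carry_out --pt "0.16 0.51 0 0 0 0" --pt "0.16 0.51 0 0 0 0" --pt "0.16 0.51 0 0 0 0" --pt "0.16 0.51 0 0 0 0"

```text
t: 19.53
ee_pos: [0.521, -0.2493, 0.3411]
eef_rot: [0.983, 0.186, 0.001, -0.001]
wrist_force: [0.2, 0.2, 0.0]
grip_width: 0.0853
finger_force: 0.0
```

```bash
python3 - <<'E'
from h import *
import pickle
np.set_printoptions(precision=4,suppress=True)
print(arm.get_state()["ee_pos"],arm.get_state()["t"])
c=vision.get_calibration("wrist");im=vision.get_image("wrist");cv2.imwrite("pics/w5.png",im[:,:,::-1]);pickle.dump(c,open("w5.pkl","wb"))
h=cv2.cvtColor(im,cv2.COLOR_RGB2HSV);m=((h[...,0]>5)&(h[...,0]<18)&(h[...,1]>200)&(h[...,2]>120)).astype(np.uint8)
k,l,s,ce=cv2.connectedComponentsWithStats(m)
for i in range(1,k):
    if s[i,4]>25: print(s[i],ce[i],"on .139:",plane("wrist",ce[i],.139,c))
for n in("side","scene"):
    I=vision.get_image(n);cv2.imwrite(f"pics/{n}5.png",I[:,:,::-1])
    a=cv2.imread(f"pics/{n}0.png");b=I[:,:,::-1]
    d=(cv2.absdiff(a,b).max(2)>30).astype(np.uint8);d[:140]=0
    k,l,s,_=cv2.connectedComponentsWithStats(cv2.morphologyEx(d,cv2.MORPH_OPEN,np.ones((3,3),np.uint8)))
    print(n,[(s[i].tolist()) for i in range(1,k) if s[i,4]>150 and s[i,0]<330])
    for x in (0,.252): print([proj(n,np.array([.624,-.023,.055])+np.array([-.365,.931,0])*x*.9925+np.array([.931,.365,0])*y+np.array([0,0,x*.122])).round() for y in(-.025,.025)])
E
```

```text
[ 0.521  -0.2493  0.3411] 19.5333
side [[261, 160, 43, 84, 2187], [212, 167, 36, 90, 1648]]
[array([232., 220.]), array([216., 221.])]
[array([250., 259.]), array([230., 262.])]
scene [[260, 140, 83, 106, 4298], [326, 140, 34, 70, 1447], [180, 162, 53, 88, 2593], [283, 246, 132, 106, 7621]]
[array([230., 204.]), array([216., 201.])]
[array([198., 250.]), array([181., 246.])]
```

Both cartons are in and touching (scene extent down to row 250, predicted 250). The orange mask missed the tag, so I'll loosen it.

```bash
python3 - <<'E'
from h import *
import pickle
np.set_printoptions(precision=4,suppress=True)
c=pickle.load(open("w5.pkl","rb"));im=cv2.imread("pics/w5.png");h=cv2.cvtColor(im,cv2.COLOR_BGR2HSV)
p=proj("wrist",[.603,-.30,.18],c).round().astype(int);print(p,proj("wrist",[.603,-.30,.141],c));
m=((h[...,0]<16)&(h[...,1]>190)&(h[...,2]>100)).astype(np.uint8)
k,l,s,ce=cv2.connectedComponentsWithStats(m)
for i in range(1,k):
    if s[i,4]>40: print(s[i],ce[i])
x,y=p;print(h[y-12:y+40:6,x-40:x+41:8].tolist() if 0 else "")
sub=h[max(0,y-40):y+50:6,x-50:x+51:5];print("\n".join(" ".join("%3d/%3d/%3d"%tuple(v) if v[1]>150 else "    .      " for v in r) for r in sub))
E
```

```text
[338 104] [329.6313 101.6539]
[314  89   3  21  52] [315.2115  99.7115]
[324  88  14  26 103] [326.9029  99.2427]

    .           .           .           .           .           .           .           .           .           .           .           .           .           .           .           .           .           .           .           .           .      
    .           .           .           .           .           .           .           .           .           .           .           .           .           .           .           .           .           .           .           .           .      
    .           .           .           .           .           .           .           .           .           .           .           .           .           .           .           .           .           .           .           .           .      
    .           .           .           .           .           .           .           .           .           .        18/160/254     .           .           .           .           .           .           .           .        
[... 2088 characters left out ...]
   .           .           .           .           .           .           .           .           .           .           .           .           .           .           .           .           .      
    .           .           .           .           .           .           .           .           .           .           .           .           .           .           .           .           .           .           .           .           .      
    .           .           .           .           .           .           .           .           .           .           .           .           .           .           .           .           .           .           .           .           .
```

```bash
python3 - <<'E'
from h import *
import pickle
np.set_printoptions(precision=4,suppress=True)
c=pickle.load(open("w5.pkl","rb"));im=cv2.imread("pics/w5.png").astype(int)
sub=im[70:134,290:372]
for r,row in enumerate(sub[::2]): print("%3d "%(70+2*r)+"".join("#" if (v[2]-v[0]>110 and v[2]>225) else "o" if v[2]-v[0]>110 else "." if v.sum()<200 else "w" if v.min()>150 else " " for v in row))
# expected corners of tab top (tag x across bar 111deg/ y along 20)
y=np.array([np.cos(np.radians(20)),np.sin(np.radians(20)),0]);x=np.array([y[1],-y[0],0])
o=np.array([.605,-.301,.141])
for nm,hx,hy,z in(("tabtop",.007,.012,.043),("bridge",.014,.012,.008)):
    print(nm,[proj("wrist",o+x*a*hx+y*b*hy+[0,0,z],c).round(1).tolist() for a in(-1,1) for b in(-1,1)])
E
```

```text
70 ooooooooooooooo##o                wwwwwwwwwwwwo###    #####                       
 72 ooooooooooooo####                 wwwwwwwwwwww####                       ##       
 74 oo   oo#                          wwwwwwwwwwww####       ######   ##########o     
 76 #   o ###                         wwwwwwwwwwww###################ooo##ooo###o     
 78 ##############               #### wwwwwwwwwww ##########o o###o#####oo######o     
 80 ########  #           ######  ### wwwwwwwwwwww#######o  o###################o     
 82 #########   #  #########   ###### wwwwwwwwwwww######### ####################o     
 84 ##################ooooo#oo####### wwwwwwwwwww####o################   o######o     
 86 ################oo   oo##########wwwwwwwwwwww####o#############oooooooooooooo     
 88 #########################ooo######wwwwwwwwww ooo########ooooooooo ooooooo###o     
 90 o  ######### ###   ######oo########oooo#################ooo##################o    
 92     #  #####   #   ######oo########oooo###################### ###############o    
 94         ########   ######oo########oooo##############
[... 1122 characters left out ...]
###                             ##    
122 wwwwwwwwwwwwwwwwwwww            wwwwwwwwwww####                  ....             
124 wwwwwwwwwwwww                   wwwwwwwwwww#oo                                    
126 wwwwwwwwwwwwwww                 wwwwwwwwww                                        
128 ww                              wwwwwwww                                          
130                             ... www                                               
132                               . ww   w                     .                      
tabtop [[332.3, 115.8], [334.8, 89.4], [347.0, 116.2], [349.9, 89.8]]
bridge [[318.5, 112.1], [320.4, 88.2], [345.2, 112.8], [347.7, 88.9]]
```

```bash
python3 - <<'E'
import cv2
im=cv2.imread("pics/w5.png")
for r in(84,96,102,108,118): print(r," ".join("%d:%d,%d,%d"%(x,*im[r,x][::-1]) for x in range(304,362,2)))
E
```

```text
84 304:230,171,119 306:230,172,118 308:225,164,113 310:223,161,110 312:220,158,109 314:225,160,109 316:228,166,112 318:232,170,112 320:232,170,113 322:233,171,114 324:218,209,213 326:250,249,251 328:255,254,255 330:254,254,255 332:251,250,252 334:208,200,204 336:255,240,130 338:254,184,93 340:238,183,125 342:243,193,131 344:241,187,129 346:240,186,125 348:239,183,122 350:240,186,125 352:239,184,124 354:234,177,120 356:222,163,112 358:220,160,110 360:229,169,114
96 304:214,150,101 306:197,143,98 308:209,147,101 310:252,166,76 312:253,166,76 314:247,146,65 316:158,79,35 318:255,239,128 320:255,241,132 322:255,241,131 324:252,173,80 326:172,85,38 328:213,108,48 330:255,238,127 332:255,244,136 334:255,243,134 336:255,241,131 338:255,240,129 340:255,239,127 342:255,222,108 344:249,171,93 346:232,170,113 348:228,164,109 350:223,157,103 352:223,157,103 354:217,152,100 356:216,154,102 358:227,162,107 360:229,163,109
102 304:157,162,162 306:156,161,162 308:153,160,160 310:253,168,76 312:253,166,76 314:238,132,59 316:175,86,38 318:255,240,130 320:255,241,131 322:255,241,130 324:240,140,63 326:
[... 479 characters left out ...]
5,80 330:255,239,129 332:255,240,130 334:255,239,127 336:255,237,124 338:255,236,123 340:255,235,122 342:255,192,90 344:229,160,103 346:234,174,118 348:235,176,120 350:234,176,120 352:229,170,117 354:230,172,118 356:231,172,118 358:235,177,121 360:235,177,119
118 304:158,163,165 306:154,161,162 308:151,157,158 310:147,153,154 312:145,150,151 314:143,147,148 316:137,142,144 318:138,143,145 320:138,142,145 322:190,188,194 324:249,247,250 326:254,254,255 328:254,254,255 330:251,251,252 332:221,214,221 334:255,239,126 336:254,180,90 338:175,121,81 340:141,96,64 342:117,80,54 344:114,79,53 346:117,80,54 348:114,79,54 350:115,79,54 352:111,77,52 354:108,76,52 356:96,69,49 358:95,67,48 360:99,68,47
```

```bash
python3 - <<'E'
from h import *
import pickle
np.set_printoptions(precision=4,suppress=True)
c=pickle.load(open("w5.pkl","rb"));im=cv2.imread("pics/w5.png").astype(int)
m=(im[...,2]>250)&(im[...,1]>215)&(im[...,0]<150)&(im[...,0]>95)
for x in(319,322,331,333,335,340): print(x,[int(v) for v in np.flatnonzero(m[:,x]) if 60<v<150][::1][:1],[int(v) for v in np.flatnonzero(m[:,x]) if 60<v<150][-1:])
mm=m.copy();mm[:, :329]=0;mm[:89]=0;mm[116:]=0;mm[:,346:]=0
ys,xs=np.nonzero(mm);print(cv2.minAreaRect(np.c_[xs,ys].astype(np.float32)))
r,_=cv2.minAreaRect(np.c_[xs,ys].astype(np.float32))[:2];print("tab top",plane("wrist",r,.184,c))
print("bar ends y mid", plane("wrist",(329,84),.141,c),plane("wrist",(327.5,118),.141,c))
E
```

```text
319 [89] [111]
322 [89] [111]
331 [91] [114]
333 [91] [123]
335 [84] [122]
340 [91] [113]
((336.0, 101.5), (25.0, 14.0), 90.0)
tab top [ 0.6045 -0.2961  0.184 ]
bar ends y mid [ 0.6189 -0.2917  0.141 ] [ 0.5867 -0.3052  0.141 ]
```

The tab top is clear: 14×24 px, centred at pixel (336,102.5), which gives (.604,-.2965) and lies on the bar axis. Going to pinch it.

```bash
python3 - <<'E'
from h import *
plan(((.6037,-.297,.25),-68.8,0),((.6037,-.297,.156),-68.8,0),((.6037,-.297,.29),-68.8,0),((.656,-.107,.29),-68.6,0))
E
```

```text
at [ 0.5204 -0.2486  0.3428] 19.6833
[0.497 0.628 0.775] [ 0.    -0.002  0.002]
[0.    0.    0.783] [0. 0. 0.]
[ 0.     0.    -1.117] [0. 0. 0.]
[ 0.979 -1.319  0.   ] [ 0.     0.    -0.002]
```

Request:
carry_out --pt "0.5 0.63 0.2 0 0 0" --pt "0.5 0.63 0.4 0 0 0" --pt "0.5 0.63 0.775 0 0 0" --pt "0.5 0.63 0.775 0 0 0" --pt "0.5 0.63 0.775 0 0 0" --pt "0.5 0.63 0.775 0 0 0" --pt "0.5 0.63 0.775 0 0 0"

```text
t: 20.27
ee_pos: [0.604, -0.298, 0.2529]
eef_rot: [0.983, 0.184, 0.003, 0.001]
wrist_force: [-0.3, -0.3, 0.4]
grip_width: 0.0853
finger_force: 0.0
```

```bash
python3 - <<'E'
from h import *
import pickle
np.set_printoptions(precision=4,suppress=True)
plan(((.6037,-.297,.156),-68.8,0))
c=vision.get_calibration("wrist");im=vision.get_image("wrist")[:,:,::-1].astype(int);cv2.imwrite("pics/w6.png",im);pickle.dump(c,open("w6.pkl","wb"))
m=((im[...,2]>245)&(im[...,1]>200)&(im[...,0]<155)&(im[...,0]>85)).astype(np.uint8)
k,l,s,ce=cv2.connectedComponentsWithStats(m)
for i in range(1,k):
    if s[i,4]>60: print(s[i],ce[i].round(1),plane("wrist",ce[i],.184,c))
y=np.array([np.cos(np.radians(21)),np.sin(np.radians(21)),0]);x=np.array([y[1],-y[0],0]);o=np.array([.6037,-.2970,.184])
print([proj("wrist",o+x*a*.007+y*b*.012,c).round(1).tolist() for a in(-1,1) for b in(-1,1)])
E
```

```text
at [ 0.604  -0.298   0.2529] 20.2667
[-0.004 -0.012  0.807] [ 0.002 -0.003  0.   ]
[ 43  10  10  35 110] [47.6 26.8] [ 0.6608 -0.1329  0.184 ]
[247 180  14  11 109] [252.7 183.6] [ 0.6102 -0.2927  0.184 ]
[[245.6, 208.5], [245.4, 177.9], [264.2, 208.6], [264.5, 178.0]][ WARN:0@0.772] global loadsave.cpp:1063 imwrite_ Unsupported depth image for selected encoder is fallbacked to CV_8U.
```

```bash
python3 - <<'E'
import cv2
im=cv2.imread("pics/w6.png")
for r in(184,196,204): print(r," ".join("%d:%d,%d,%d"%(x,*im[r,x][::-1]) for x in range(228,280,2)))
print(" ".join("%d:%d,%d,%d"%(r,*im[r,256][::-1]) for r in range(166,226,2)))
E
```

```text
184 228:186,132,90 230:147,122,105 232:119,124,125 234:120,124,126 236:121,125,127 238:120,125,127 240:124,107,96 242:176,85,37 244:167,81,36 246:255,197,92 248:255,211,101 250:255,211,101 252:255,212,101 254:255,211,101 256:255,210,101 258:255,211,101 260:255,209,99 262:249,149,67 264:106,51,23 266:175,86,37 268:175,86,37 270:175,86,37 272:172,85,37 274:118,94,83 276:47,49,49 278:49,50,51
196 228:194,133,87 230:197,136,90 232:196,135,89 234:197,136,90 236:164,115,77 238:47,49,49 240:47,48,49 242:48,50,50 244:53,47,44 246:162,78,33 248:174,85,37 250:175,85,37 252:175,84,37 254:175,84,37 256:175,84,37 258:175,84,37 260:176,86,38 262:161,78,34 264:92,50,28 266:47,48,48 268:48,49,49 270:100,60,42 272:149,75,36 274:87,57,44 276:45,45,47 278:76,53,37
204 228:127,88,61 230:79,55,39 232:73,52,37 234:75,52,36 236:79,54,36 238:80,54,37 240:81,55,37 242:83,57,40 244:87,60,42 246:156,75,32 248:174,85,37 250:173,84,37 252:173,84,36 254:173,84,36 256:173,85,37 258:173,85,37 260:173,84,36 262:162,79,34 264:89,65,49 266:81,56,38 268:83,56,38 270:84,56,38 272:87,59,39 274:86,58,39 276:84,57,38 278:84,57,38
166:212,107,46 168:138,66,29 170:140,67,29 172:142,68,30 174:138,66,29 176:146,71,30 178:249,150,66 180:255,206,98 182:255,212,101 184:255,210,101 186:254,189,87 188:175,86,37 190:175,87,38 192:176,87,38 194:175,87,38 196:175,84,37 198:174,84,37 200:174,85,37 202:173,84,36 204:173,85,37 206:167,81,35 208:126,112,111 210:124,121,126 212:123,122,126 214:123,120,125 216:123,120,126 218:124,120,126 220:124,120,125 222:123,120,126 224:123,120,126
```

The tab spans cols 245.5–263 and rows 178–207, within 1 px of the prediction. Descending, pinching and lifting.

Request:
carry_out --pt "0 -0.01 0.25 0 0 0" --pt "0 -0.01 0.5 0 0 0" --pt "0 -0.01 0.7 0 0 0" --pt "0 -0.01 0.8 0 0 0" --pt "0 -0.01 0.8 0 0 0" --pt "0 -0.01 0.8 0 0 0"

```text
t: 20.82
ee_pos: [0.6041, -0.2973, 0.156]
eef_rot: [0.983, 0.184, 0.002, 0.001]
wrist_force: [0.8, 0.3, 0.4]
grip_width: 0.0853
finger_force: 0.0
```

Request:
carry_out --pt "0 0 0 0 0 0" --pt "0 0 0 0 0 0" --pt "0 0 0 0 0 0" --pt "0 0 0 0 0 0" --pt "0 0 0 0 0 0" --pt "0 0 0 0 0 0" --pt "0 0 0 0 0 0" --pt "0 0 0 0 0 0" --pt "0 0 0 0 0 0" --pt "0 0 0 0 0 0" --gripper -1 --force 35

```text
t: 21.65
ee_pos: [0.6038, -0.2972, 0.1541]
eef_rot: [0.983, 0.184, 0.002, -0.0]
wrist_force: [0.3, 0.5, 3.0]
grip_width: 0.0125
finger_force: 35.5
```

Request:
carry_out --pt "0 0 -0.2 0 0 0" --pt "0 0 -0.5 0 0 0" --pt "0 0 -0.8 0 0 0" --pt "0 0 -1 0 0 0" --pt "0 0 -1 0 0 0"

```text
t: 22.07
ee_pos: [0.6044, -0.298, 0.2797]
eef_rot: [0.983, 0.184, 0.005, 0.003]
wrist_force: [-0.2, -0.4, -0.2]
grip_width: 0.0126
finger_force: 35.1
```

Request:
carry_out --pt "0.15 -0.2 -0.1 0 0 0" --pt "0.3 -0.4 -0.15 0 0 0" --pt "0.45 -0.6 -0.15 0 0 0" --pt "0.5 -0.66 -0.15 0 0 0" --pt "0.5 -0.66 -0.15 0 0 0"

```text
t: 22.48
ee_pos: [0.6312, -0.1995, 0.2911]
eef_rot: [0.983, 0.185, 0.001, -0.001]
wrist_force: [-0.1, -0.1, -0.9]
grip_width: 0.0123
finger_force: 35.1
```

```bash
python3 - <<'E'
from h import *
import pickle
np.set_printoptions(precision=4,suppress=True)
s=arm.get_state();print(s["grip_width"])
plan(((.656,-.107,.286),-68.6,0),((.656,-.107,.154),-68.6,0))
c=vision.get_calibration("wrist");im=vision.get_image("wrist")[:,:,::-1];cv2.imwrite("pics/w7.png",im);pickle.dump(c,open("w7.pkl","wb"));im=im.astype(int)
print("exp mark",proj("wrist",[.656,-.107,.141],c),"rail dir",proj("wrist",[.6187,-.1215,.141],c),proj("wrist",[.584,-.1356,.141],c))
m=(im.min(2)>150)|((im[...,2]-im[...,0]>120)&(im[...,2]>240))
for r in (20,40,60,80,100,120,140,160):
    cx=proj("wrist",[.656,-.107,.141],c)[0]; q=np.arange(max(0,int(cx)-60),int(cx)+61)
    print(r,"".join("w" if im[r,x].min()>150 else "#" if im[r,x,2]-im[r,x,0]>120 else "." if im[r,x].max()<70 else " " for x in q),q[0])
E
```

```text
0.012313882646958704
at [ 0.6312 -0.1995  0.2911] 22.4833
[ 0.473 -0.642  0.045] [-0.001 -0.002 -0.001]
[0.  0.  1.1] [0. 0. 0.]
exp mark [172.9651 106.3737] rail dir [176.1056 149.2918] [179.4066 186.5603]
20                                      wwwwwwwwwwwwwwwwwwwwwwwwwww  wwwww                .......                            112
40                                        wwwwwwwwwwwwwwwwwwwwwwwwww  wwwwwwwwwwwwwwwwwwwwwwwwwwwwwwwwwwww                   112
60 wwwwwwwwwwwwwwwwwwwwwwwwwwwwwwwwwwwwwwww wwwwwwwwwwwwwwwwwwwwwwwww  wwwwwwwwwwwwwwwwwwwwwwwwwwwwwwwwwww                   112
80 .......    ..                               wwwwwwwwwwwwwwwwwwwwwwww  wwwwwwwwwwwwwwwwwwwwwwwwwwwwwwwww                   112
100 ....  .                                                  ############# wwwwwwwwwwwwwwwwwwwwwwwwwwwwwwwww                  112
120  ................                                          wwwwwwwwwww  wwwwwwwwwwwwwwwwwwwwwwwwwwwwwwwww                 112
140                                                 wwwwwwwwwwwwwwwwwwwwwwww wwwwwwwwwwwwwwwwwwwwwwwwwwwwwwwww                112
160                                                   wwwwwwwwwwwwwwwwwwwwwww  wwwwwwwwwwwwwwwwwwwwwwwwwwwwwww                112
```

```bash
python3 - <<'E'
from h import *
import pickle
np.set_printoptions(precision=4,suppress=True)
c=pickle.load(open("w7.pkl","rb"));im=cv2.imread("pics/w7.png").astype(int)
for r in(60,110,120,150): print(r," ".join("%d:%d,%d,%d"%(x,*im[r,x][::-1]) for x in range(162,192,2)))
m=(im[...,2]-im[...,0]>90)&(im[...,2]>180)&(im[...,1]<im[...,2]-40)
for x in(173,176,179,181): print(x,[(int(v),im[v,x,::-1].tolist()) for v in range(80,122,2)])
E
```

```text
60 162:252,243,200 164:252,243,200 166:245,233,203 168:237,235,239 170:244,242,246 172:249,248,251 174:236,234,238 176:205,201,209 178:144,140,147 180:230,207,160 182:253,245,205 184:252,243,200 186:252,243,199 188:252,242,198 190:253,244,203
110 162:135,114,82 164:137,117,84 166:141,120,86 168:141,119,86 170:243,145,73 172:255,186,85 174:255,205,97 176:255,202,97 178:254,170,77 180:244,138,61 182:184,89,38 184:246,228,172 186:253,244,202 188:252,242,200 190:252,242,196
120 162:135,115,83 164:137,116,83 166:139,118,85 168:141,121,86 170:137,118,89 172:231,220,222 174:243,233,233 176:251,243,242 178:242,231,229 180:216,199,198 182:146,138,141 184:240,223,173 186:253,245,204 188:252,242,198 190:252,242,197
150 162:251,240,194 164:252,242,197 166:252,242,198 168:252,244,202 170:253,245,203 172:253,245,203 174:234,230,232 176:243,241,245 178:247,245,248 180:238,235,240 182:209,205,213 184:142,139,145 186:242,227,176 188:252,244,201 190:251,241,195
173 [(80, [250, 248, 250]), (82, [249, 248, 251]), (84, [249, 248, 250]), (86, [249, 248, 250]), (88, [249, 247, 250]), (90, [248, 246, 249]),
[... 1096 characters left out ...]
, 146, 65]), (104, [249, 148, 66]), (106, [250, 150, 67]), (108, [250, 153, 68]), (110, [251, 154, 69]), (112, [252, 157, 70]), (114, [252, 159, 71]), (116, [252, 161, 72]), (118, [253, 163, 73]), (120, [234, 220, 218])]
181 [(80, [208, 184, 145]), (82, [179, 159, 130]), (84, [166, 148, 125]), (86, [138, 127, 115]), (88, [129, 120, 112]), (90, [113, 108, 109]), (92, [134, 97, 80]), (94, [181, 88, 38]), (96, [188, 92, 39]), (98, [195, 96, 42]), (100, [201, 98, 43]), (102, [207, 102, 44]), (104, [213, 106, 46]), (106, [218, 109, 48]), (108, [223, 113, 49]), (110, [227, 116, 50]), (112, [230, 120, 52]), (114, [233, 123, 54]), (116, [235, 125, 55]), (118, [237, 127, 56]), (120, [185, 171, 174])]
```

```bash
python3 - <<'E'
from h import *
import pickle
np.set_printoptions(precision=4,suppress=True)
c=pickle.load(open("w7.pkl","rb"))
for p in((173,60),(175.9,105.8),(176.2,110),(179.2,150)): print(plane("wrist",p,.135,c))
E
```

```text
[ 0.6941 -0.094   0.135 ]
[ 0.6566 -0.1082  0.135 ]
[ 0.653  -0.1096  0.135 ]
[ 0.6175 -0.1236  0.135 ]
```

The mark is refined to (.6566,-.1082), with the rail at 21.1°. Moving over it.

```bash
python3 - <<'E'
from h import *
plan(((.6563,-.108,.286),-68.9,0))
E
```

```text
at [ 0.6307 -0.2012  0.2911] 22.5333
[ 0.48  -0.647  0.044] [-0.    -0.001  0.002]
```

Request:
carry_out --pt "0.15 -0.2 0 0 0 0" --pt "0.3 -0.4 0 0 0 0" --pt "0.42 -0.57 0 0 0 0" --pt "0.48 -0.647 0.04 0 0 0" --pt "0.48 -0.647 0.04 0 0 0" --pt "0.48 -0.647 0.04 0 0 0" --pt "0.48 -0.647 0.04 0 0 0" --pt "0.48 -0.647 0.04 0 0 0"

```text
t: 23.2
ee_pos: [0.6561, -0.1104, 0.2872]
eef_rot: [0.983, 0.183, 0.001, -0.0]
wrist_force: [-1.0, -0.3, -0.4]
grip_width: 0.0127
finger_force: 35.1
```

```bash
python3 - <<'E'
from h import *
plan(((.6563,-.108,.18),-68.9,0),((.6563,-.108,.154),-68.9,0))
E
```

```text
at [ 0.6561 -0.1104  0.2872] 23.2
[ 0.006 -0.018  0.893] [ 0.    -0.002 -0.001]
[0.    0.    0.217] [0. 0. 0.]
```

Request:
carry_out --pt "0.005 -0.018 0.25 0 0 0" --pt "0.005 -0.018 0.5 0 0 0" --pt "0.005 -0.018 0.7 0 0 0" --pt "0.005 -0.018 0.8 0 0 0" --pt "0.005 -0.018 0.8 0 0 0" --pt "0.005 -0.018 0.8 0 0 0" --pt "0.005 -0.018 0.8 0 0 0"

```text
t: 23.78
ee_pos: [0.6569, -0.107, 0.193]
eef_rot: [0.983, 0.183, 0.003, 0.0]
wrist_force: [0.3, -0.2, -0.4]
grip_width: 0.0126
finger_force: 35.1
```

Request:
carry_out --pt "0 0.006 0.08 0 0 0" --pt "0 0.006 0.12 0 0 0" --pt "0 0.006 0.16 0 0 0" --pt "0 0.006 0.16 0 0 0"

```text
t: 24.12
ee_pos: [0.6563, -0.1068, 0.1708]
eef_rot: [0.983, 0.184, 0.001, -0.001]
wrist_force: [-0.1, 0.0, -0.5]
grip_width: 0.0126
finger_force: 35.1
```

Request:
carry_out --pt "0 0 0.05 0 0 0" --pt "0 0 0.09 0 0 0" --pt "0 0 0.12 0 0 0" --pt "0 0 0.12 0 0 0" --pt "0 0 0.12 0 0 0"

```text
t: 24.53
ee_pos: [0.6567, -0.1068, 0.1575]
eef_rot: [0.983, 0.184, 0.001, -0.0]
wrist_force: [-0.3, 0.4, -0.4]
grip_width: 0.0127
finger_force: 35.1
```

The hook is over the rail with no side force. Lowering the last few mm.

Request:
carry_out --pt "0 0 0.025 0 0 0" --pt "0 0 0.025 0 0 0" --pt "0 0 0.025 0 0 0" --pt "0 0 0.025 0 0 0"

```text
t: 24.87
ee_pos: [0.6569, -0.1069, 0.1549]
eef_rot: [0.983, 0.184, 0.002, -0.0]
wrist_force: [0.3, -0.1, -1.1]
grip_width: 0.0124
finger_force: 35.1
```

Request:
carry_out --pt "0 0 0 0 0 0" --pt "0 0 0 0 0 0" --pt "0 0 0 0 0 0" --pt "0 0 0 0 0 0" --pt "0 0 0 0 0 0" --gripper 0.1

```text
t: 25.28
ee_pos: [0.6568, -0.1069, 0.1548]
eef_rot: [0.983, 0.184, 0.002, -0.0]
wrist_force: [0.7, -0.3, -0.0]
grip_width: 0.0471
finger_force: 0.0
```

Request:
carry_out --pt "0 0 -0.3 0 0 0" --pt "0 0 -0.6 0 0 0" --pt "0 0 -1 0 0 0" --pt "0 0 -1 0 0 0" --pt "0 0 -1 0 0 0"

```text
t: 25.7
ee_pos: [0.6573, -0.1072, 0.2783]
eef_rot: [0.983, 0.184, 0.004, 0.001]
wrist_force: [-0.1, -0.1, -0.4]
grip_width: 0.0469
finger_force: 0.0
```

Request:
carry_out --pt "-0.8 0.5 -0.7 0 0 0" --pt "-0.8 0.5 -0.7 0 0 0" --pt "-0.8 0.5 -0.7 0 0 0" --pt "-0.8 0.5 -0.7 0 0 0" --pt "-0.8 0.5 -0.7 0 0 0" --pt "-0.8 0.5 -0.7 0 0 0" --pt "-0.8 0.5 -0.7 0 0 0" --pt "-0.8 0.5 -0.7 0 0 0" --pt "-0.8 0.5 -0.7 0 0 0"

```text
t: 26.45
ee_pos: [0.5888, -0.1966, 0.3571]
eef_rot: [0.983, 0.184, 0.001, -0.001]
wrist_force: [-0.3, 0.6, 0.3]
grip_width: 0.0464
finger_force: 0.0
```

```bash
python3 - <<'E'
from h import *
np.set_printoptions(precision=4,suppress=True)
print(arm.get_state()["ee_pos"],arm.get_state()["t"])
def blobs(im,n,c,T):
    I=im.astype(int);m=((I[...,0]-I[...,2]>120)&(I[...,0]>150)&(I[...,1]<I[...,0]*.72)).astype(np.uint8)
    k,l,s,ce=cv2.connectedComponentsWithStats(m)
    print(n,[(s[i].tolist(),ce[i].round(1).tolist()) for i in range(1,k) if s[i,4]>12 and T[0]<ce[i][0]<T[1] and T[2]<ce[i][1]<T[3]])
M=np.array([.6566,-.1082,.141]);y=np.array([.933,.36,0])
for n in("side","scene","wrist"):
    c=vision.get_calibration(n);im=vision.get_image(n);cv2.imwrite(f"pics/{n}9.png",im[:,:,::-1])
    p=proj(n,M,c);blobs(im,n,c,(p[0]-40,p[0]+40,p[1]-40,p[1]+50))
    print(" exp tabtop",proj(n,M+[0,0,.043],c).round(1)," plate bottom ends",[proj(n,M+y*s*.03-[0,0,.084],c).round(1).tolist() for s in(-1,1)])
    if n!="wrist":
        a=cv2.imread(f"pics/{n}5.png");d=(cv2.absdiff(a,im[:,:,::-1]).max(2)>30).astype(np.uint8);d[:140]=0
        k,l,s,_=cv2.connectedComponentsWithStats(cv2.morphologyEx(d,cv2.MORPH_OPEN,np.ones((2,2),np.uint8)))
        print(" changes since",[s[i].tolist() for i in range(1,k) if s[i,4]>25 and s[i,0]<330])
E
```

```text
[ 0.5888 -0.1966  0.3571] 26.45
side []
 exp tabtop [218.2 169.9]  plate bottom ends [[229.2, 205.3], [210.8, 207.3]]
 changes since [[232, 152, 24, 30, 348], [241, 190, 8, 5, 33], [211, 192, 4, 14, 39], [253, 199, 44, 19, 292], [306, 234, 10, 11, 50], [319, 247, 27, 18, 118]]
scene [([229, 153, 8, 7, 28], [232.1, 154.6]), ([229, 162, 7, 5, 21], [232.4, 164.0]), ([231, 171, 5, 5, 23], [233.0, 173.0])]
 exp tabtop [232.2 153. ]  plate bottom ends [[241.8, 187.1], [224.8, 183.6]]
 changes since [[267, 141, 30, 93, 1155], [317, 141, 14, 61, 385], [230, 153, 15, 33, 288], [282, 247, 60, 59, 1062], [313, 269, 46, 60, 1142], [298, 278, 15, 54, 401], [291, 314, 6, 18, 62]]
wrist [([217, 38, 4, 17, 26], [219.4, 46.0]), ([187, 49, 16, 27, 94], [196.2, 65.0]), ([207, 51, 9, 24, 140], [211.6, 63.8]), ([219, 76, 4, 16, 23], [220.5, 82.8])]
 exp tabtop [195.5  62.6]  plate bottom ends [[213.0, 90.9], [211.2, 42.2]]
```

The tag hangs upright at the mark: its tab is at scene (232,154.6), predicted (232,153), and within 2–3 px in the wrist view. The cartons haven't changed and the arm is clear. Handing in.

```bash
python3 -c "
from bench import arm
print(arm.job_done())"
```

```text
the job is handed in; nothing more can be done
None
```

Both nail cartons are in the feeder (the first at the stop, the second against it), the orange tag hangs on the rail within about 3 mm of the mark, and I handed the job in at about 26.6 s of the 64 s allowed.

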